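# Release the ratchet clamp and move the specimen carrier to its tray

## Robot

A 6-joint arm with a two-finger parallel gripper is mounted at the origin on the work surface. World frame = base frame: x ahead of the robot, y to its left, z up, the work surface at z = 0. Lengths are in m, angles in degrees, forces in N, time in s.
With the tool pointing down it reaches from about 0.25 to 0.775 m from the base axis. Payload 8.9 kg.
Tool frame: the origin (TCP) lies at the centre of the arm's flange, where the gripper is bolted on; the fingertips stand 173 mm ahead of it and the grasp point (between the pads) lies 155 mm ahead of it; z points along the fingers, y is the direction in which the jaws open and shut (so a half turn about z gives the same grasp; the last joint's range is limited). The gripper opens to 85 mm and grips with 20 to 120 N. Pads are 22 mm wide; open, the fingers measure 114 mm over their backs; the gripper's body (76 mm by 85 mm) begins 54 mm behind the grasp point. The pads swing forward as they close: fully open they stand 13 mm farther back than shut.
Start: joints at [55.674, 16.656, -8.789, 64.555, 0, 82.019], TCP at [0.233, 0.47, 0.405] pointing down, gripper open.
Joint ranges: [-144.48, 144.48], [-52.06, 99.96], [-74.48, 78.29], [-112.23, 115.85], [-86.99, 84.42], [-180, 180]. Speed limits (degrees/s): [127.2, 127.2, 159.86, 180, 180, 180].

## Interface

Orientations are given as [roll, pitch, yaw] about the fixed x, y, z axes, in that order (R = Rz(yaw) Ry(pitch) Rx(roll)).
In Python, from workcell import status, read_camera, camera_model, hand_in gives the robot as it stands. The module is installed in compiled form; this text tells all that it offers.
- The arm moves only by the tool apply_moves, never from a script. Its argument "motion" is a list of rows, each an object of numbers: "x", "y", "z": the shift along the tool's x, y, z in mm; "ax", "ay", "az": the turn, a rotation vector about the tool's x, y, z in degrees; "jaw": the closure, from 0 (fully open) to 1 (shut). In form: [{"x": .., "y": .., "z": .., "ax": .., "ay": .., "az": .., "jaw": ..}, ...]. A call has exactly 8 rows; each row shifts and turns the commanded pose from where the row before left it, along the tool's axes as they then stand; what a row does not reach is not made up. A row lasts 1/10 s, in which the tool goes at most 50 mm and 8.59 degrees, less where a joint would pass 70% of its speed; a pose out of reach is approached as far as the arm can. A call with a gripper value outside its range is refused whole. The fingers move at their own pace and stop on an object; "force" is the grip in N (left out, the last holds). Time passes only in rows, so rows that do not move let the fingers close, or fill a call up. It gives the time, the measured TCP pose, the force and the opening at its end, in the units of the state.
- status.get_obs(): the state, without advancing time (a new reading comes with each control period).
- read_camera(name): name is "side" or "top"; returns the picture (400x640x3 uint8, red, green, blue); there is no depth.
- camera_model(name): a dict with "fx", "fy", "cx", "cy" (pixels), "R" (3x3) and "t" (3): a world point X has camera coordinates R X + t. Camera axes: x right, y down, z forward; pixel columns grow to the right and rows downward; lengths in m; the calibration is good to about 2 mm. A picture is of the moment at which its call begins. camera_model takes no time and is no camera call.
- hand_in(): hands the job in, once; it reports no verdict.
The state is a dict: "clock": time; "joint_positions": joint angles; "qvel": joint speeds; "joint_torque": joint torques, N m; "ee_pos": TCP position; "orientation": TCP orientation; "contact_force": force on the tool from outside, world axes, zero at the start; "torque": the same for the moment, N m; "finger_gap": finger opening in m.
Only numpy, scipy, OpenCV 4.12 (cv2) and the standard library are available. Lean on these libraries where they do the work, as an engineer would, in place of code of your own. Each camera call takes 0.05 s, during which the arm holds its last target.

## Task

Lift the holding pawl off the ratchet wheel, swing the blue clamp arm by its orange handle all the way back to its stop, and lower the pawl onto the wheel again so that the arm is held there. Once the arm is out of the way, lift the specimen carrier out of its nest by its green grip and set it down gently, without dropping it, flat in the blue tray. Leave the dropper bottle, the lens can, the jar and the white bottle standing where they are.

Things in the scene. Friction and masses are not known exactly. Their poses are not given: they have to be found in the camera images.
- station: Ratchet clamp station, fixed: an aluminium base plate, 12 mm thick, spanning x -115..100, y -95..190 mm in this frame. Origin on the table under the upright axis of the ratchet wheel (124 mm diameter, of brass with saw teeth on its top face, up to 37 mm above the table), z up. Pawl on its -y side, carrier's nest on its +y side. A hub of 24 mm diameter joins the wheel to the clamp arm above it.
- nest (a point): Centre of the nest's floor, 12 mm above the table, at x 0, y 130 mm of the station; axes as the station's. Black walls 6 mm thick, up to 20 mm above the table; inside 64 mm along x, 88 mm along y.
- clamp (a joint): Turn of wheel and blue arm, rad. 0: arm along the station's +y, over the nest. Grows turning backwards, clockwise from above, to its stop at 1.75 (arm along +x, 10 degrees towards -y). Starts at 0 to 0.15. With the pawl down the teeth (0.31 rad pitch) block backward turning after at most a tooth of play; with it lifted the arm turns with light friction (0.15 N m) and stays where it is left.
- clamp_handle (a point): Middle of the upright round orange handle on the blue clamp arm: 18 mm diameter, 44 mm tall (68 to 112 mm above the table), fixed to the arm 85 mm from the wheel axis. The arm is 26 mm wide, reaches from 16 mm behind the axis to 149 mm out, underside 56 (rubber pad below it 53) and top 68 mm above the table.
- pawl (a joint): Angle of the yellow pawl about its level hinge, rad: 0 to 0.15 when its tip rests on the teeth, growing as the tip is lifted, up to a stop at 1.5. Lifting swings the red pin up and over towards the station's -x. Lifted past about 1.35 it leans back beyond its balance and stays at the stop; around 1.0 to 1.3 friction holds it; pushed back below about 0.7 it falls onto the wheel by its weight (80 g).
- pawl_hinge (a point): Point on the pawl's hinge line, 41 mm above the table, at x -62, y -52 mm in the station's frame. The hinge line runs along the station's y.
- pawl_pin (a point): Centre of the red cross pin on the pawl's thin stalk: round, 16 mm diameter, 24 mm long along the station's y. With the pawl down it is 55 mm towards +x of the hinge and 50 mm above it; it circles the hinge at 74 mm radius; at the stop it is 46 mm to the -x side and 58 mm above. Held across its two ends (fingers closing along the station's y) it can pivot between the fingers.
- carrier_center (a point): Centre, half-way up, of the loose specimen carrier (about 220 g, 38 mm tall in all): white plate 60 mm along x, 84 mm along y, 8 mm thick, with an upright green grip block in the middle, 14 mm along x, 36 mm along y, 30 mm tall. Underside 19 mm below this point, block's top 19 mm above. It starts in the nest, axes along the station's, with 2 mm play to each wall.
- tray_in (a point): Centre of the inner floor of the blue open tray, fixed and empty: inside 80 mm along its x, 104 mm along its y, walls 4 mm, floor about 4 mm and rim 18 mm above the table. The carrier lies in it with its length along the tray's y, either way round.
- dropper_center (a point): Centre of the amber dropper bottle, upright, 28 mm diameter, 60 mm tall, standing on the station's base plate beside the nest; leave it alone.
- lens_can_center (a point): Centre of the black lens can, upright, 42 mm diameter, 58 mm tall; leave it alone.
- jar_center (a point): Centre of the clear jar with white cap, upright, 44 mm diameter, 55 mm tall; leave it alone.
- flask_center (a point): Centre of the white plastic bottle with red cap, upright, 36 mm diameter, 85 mm tall; leave it alone.
Not all that is in view belongs to the job. Of the things shaped like the part that bears tray_in, the blue one is meant.

How it is judged:
By the outcome, as a careful person would: the job done as asked, in the order asked, and still so for the second after the job is handed in, with the robot touching nothing.
It also fails if it takes over 72 s, if anything falls off the work surface, if the arm or the gripper's body presses on something with over 40 N, if the wrist force passes 120 N, or if a joint passes its speed limit or range.

## Working session

There is one attempt and no reset: what is moved stays moved. The work goes in short steps, Python scripts to look and compute and a tool call to move; the robot and the scene stay as the last step left them, time stands still between calls to the robot, and variables do not carry over. Pictures are saved under pics/ and viewed, and the job is handed in when it is done.

Besides the shell and the picture viewer there is one more tool, called after "Request:" by a JSON object that holds its "api" and its "payload". apply_moves: Moves the arm, as the interface text tells. Its arguments: {"type":"object","properties":{"motion":{"type":"array","items":{"type":"object","properties":{"x":{"type":"number"},"y":{"type":"number"},"z":{"type":"number"},"ax":{"type":"number"},"ay":{"type":"number"},"az":{"type":"number"},"jaw":{"type":"number"}}}},"force":{"type":"number"}},"required":["motion"]}

```bash
mkdir -p pics; ls; python3 - <<'E'
from workcell import status, read_camera, camera_model
import cv2,numpy as np
print(status.get_obs())
for n in("side","top"):
    im=read_camera(n); cv2.imwrite(f"pics/{n}0.png",im[:,:,::-1]); np.save(f"pics/{n}0.npy",im)
    print(n,camera_model(n))
E
```

```text
pics
{'clock': 0.0, 'joint_positions': array([ 5.56727727e+01,  1.66870049e+01, -8.83040309e+00,  6.45557681e+01,
        2.06000062e-04,  8.20211476e+01]), 'qvel': array([ 0.0711644 ,  0.18193974,  0.06363069,  0.1142176 , -0.02376709,
        0.05425397]), 'joint_torque': array([ 1.03361472e-03, -5.37140036e+01,  3.31373227e+01,  1.56072417e-02,
       -2.63742695e-04, -1.28027747e-05]), 'ee_pos': array([0.23286138, 0.47028876, 0.40415395]), 'orientation': array([-1.79927561e+02, -1.03613935e-02,  1.53651619e+02]), 'contact_force': array([-1.05708487,  0.05584634, -0.3113546 ]), 'torque': array([0.01872738, 0.00091884, 0.01374784]), 'finger_gap': 0.08536698350924345}
side {'fx': 404.1080386277349, 'fy': 404.1080386277349, 'cx': 318.12882189435555, 'cy': 202.13676762443797, 'R': array([[ 0.86703338, -0.49781903,  0.02072036],
       [-0.35205961, -0.64153637, -0.68153144],
       [ 0.35257219,  0.58361571, -0.73149542]]), 't': array([-0.37449111,  0.18509095,  1.02306593])}
top {'fx': 425.1992283656261, 'fy': 425.1992283656261, 'cx': 312.72185366028145, 'cy': 195.20942142215648, 'R': array([[-0.01358231, -0.99979491, -0.01502164],
       [-0.99325725,  0.01522025, -0.11492769],
       [ 0.11513275,  0.01335937, -0.99326028]]), 't': array([-0.01320482,  0.42979075,  1.1378607 ])}
```

View pics/top0.png

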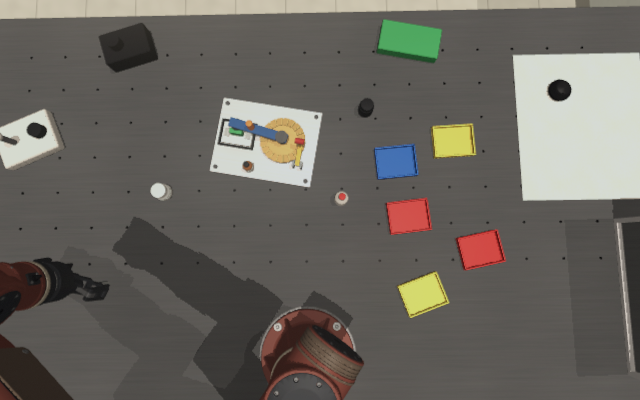

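View pics/side0.png

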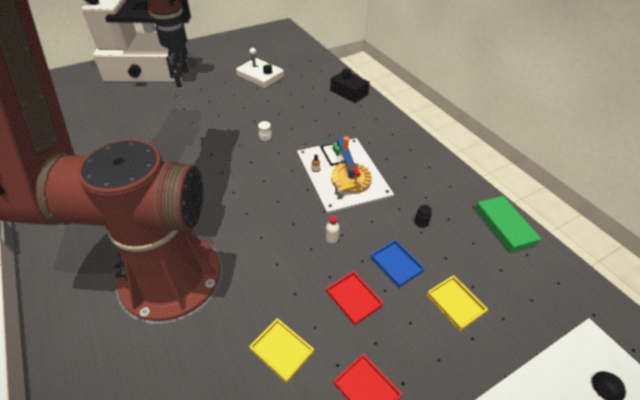

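```bash
cat > h.py <<'E'
import cv2,numpy as np
from workcell import status, read_camera, camera_model
def ray(n,u,v):
    c=camera_model(n); d=np.array([(u-c['cx'])/c['fx'],(v-c['cy'])/c['fy'],1.])
    R=np.array(c['R']);t=np.array(c['t']); return -R.T@t, R.T@d
def onplane(n,u,v,z):
    o,d=ray(n,u,v); return o+d*(z-o[2])/d[2]
def tri(u1,v1,u2,v2):
    o1,d1=ray('top',u1,v1);o2,d2=ray('side',u2,v2)
    A=np.stack([d1,-d2],1);s=np.linalg.lstsq(A,o2-o1,rcond=None)[0]
    a=o1+s[0]*d1;b=o2+s[1]*d2
    return (a+b)/2,np.linalg.norm(a-b)
def proj(n,X):
    c=camera_model(n);p=np.array(c['R'])@np.array(X)+np.array(c['t'])
    return c['fx']*p[0]/p[2]+c['cx'],c['fy']*p[1]/p[2]+c['cy']
def crop(im,x0,y0,x1,y1,s,name):
    cv2.imwrite(name,cv2.resize(im[y0:y1,x0:x1,::-1],None,fx=s,fy=s,interpolation=cv2.INTER_CUBIC))
E
python3 - <<'E'
from h import *
t=np.load('pics/top0.npy');s=np.load('pics/side0.npy')
crop(t,200,85,335,200,5,'pics/ct0.png');crop(s,285,120,405,220,6,'pics/cs0.png')
# plate white
for n,im,roi in(("top",t,(200,85,335,200)),("side",s,(285,120,405,220))):
    hsv=cv2.cvtColor(im,cv2.COLOR_RGB2HSV)
    m=((hsv[...,2]>130)).astype(np.uint8)
    k=np.zeros_like(m);x0,y0,x1,y1=roi;k[y0:y1,x0:x1]=m[y0:y1,x0:x1]
    cs,_=cv2.findContours(k,cv2.RETR_EXTERNAL,cv2.CHAIN_APPROX_NONE)
    c=max(cs,key=cv2.contourArea); h=cv2.convexHull(c)
    q=cv2.approxPolyDP(h,0.03*cv2.arcLength(h,True),True)[:,0]
    print(n,cv2.contourArea(c),q.tolist())
    P=np.array([onplane(n,u,v,.012)[:2] for u,v in q]);print(P.round(4).tolist())
    for i in range(len(q)): print(np.linalg.norm(P[i]-P[(i+1)%len(q)]).round(4),np.degrees(np.arctan2(*(P[(i+1)%len(q)]-P[i])[::-1])).round(1))
E
```

```text
top 7526.0 [[224, 97], [322, 113], [310, 186], [210, 170]]
[[0.7166, 0.2297], [0.6645, -0.0486], [0.4568, -0.012], [0.5063, 0.2667]]
0.2832 -100.6
0.2109 170.0
0.2832 79.9
0.2135 -10.0
side 3977.5 [[357, 138], [393, 195], [327, 212], [297, 150]]
[[0.7181, 0.2282], [0.6608, -0.0534], [0.4517, -0.0164], [0.5052, 0.27]]
0.2874 -101.5
0.2124 170.0
0.2914 79.4
0.2169 -11.1
```

View pics/ct0.png

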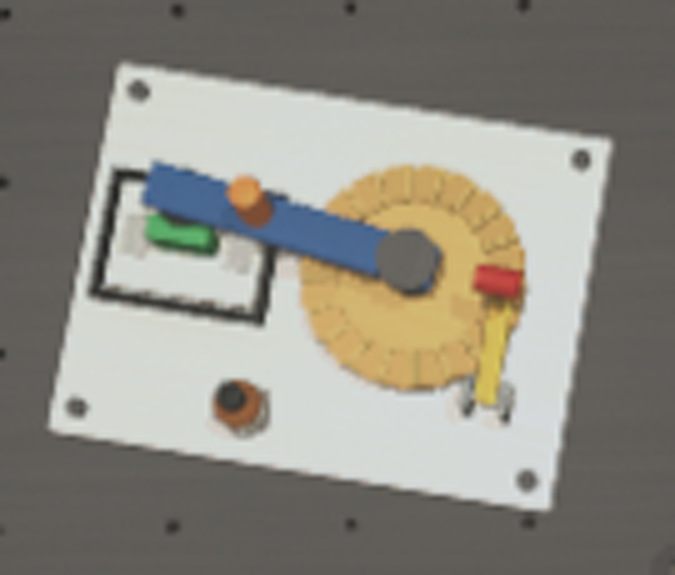

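View pics/cs0.png

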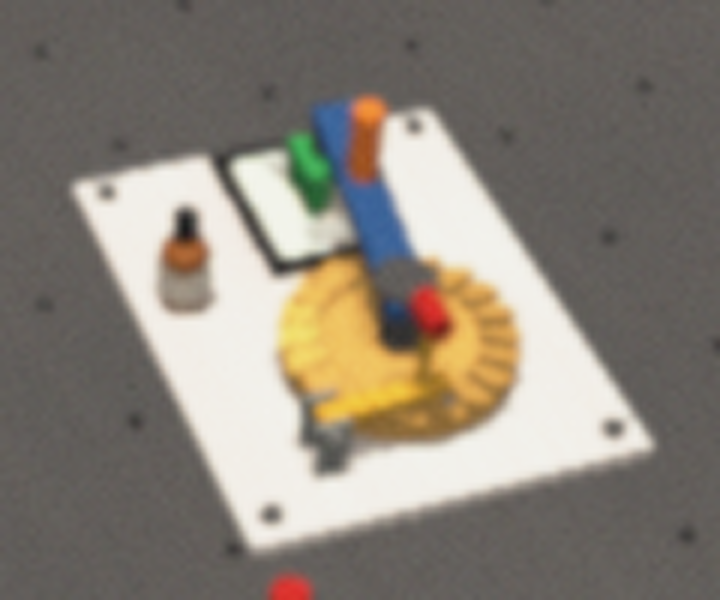

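```bash
cat >> h.py <<'E'
def masks(im):
    h=cv2.cvtColor(im,cv2.COLOR_RGB2HSV).astype(int);H,S,V=h[...,0],h[...,1],h[...,2]
    return dict(red=((H<5)|(H>174))&(S>150)&(V>80),orange=(H>6)&(H<15)&(S>150)&(V>110),green=(H>55)&(H<85)&(S>110)&(V>50),
      blue=(H>100)&(H<125)&(S>120)&(V>60))
def blobs(m,roi,amin=4):
    x0,y0,x1,y1=roi;k=np.zeros(m.shape,np.uint8);k[y0:y1,x0:x1]=m[y0:y1,x0:x1]
    n,l,st,c=cv2.connectedComponentsWithStats(k)
    return [(int(st[i,4]),c[i].round(2).tolist(),st[i,:4].tolist(),np.argwhere(l==i)[:,::-1]) for i in range(1,n) if st[i,4]>=amin]
E
python3 - <<'E'
from h import *
t=np.load('pics/top0.npy');s=np.load('pics/side0.npy')
for n,im,roi in(("top",t,(200,85,335,200)),("side",s,(285,120,405,220))):
    M=masks(im)
    for k,m in M.items():
        for b in blobs(m,roi): print(n,k,b[:3])
o=np.array([.584,.060]);a=np.radians(-10.4);Rz=np.array([[np.cos(a),-np.sin(a)],[np.sin(a),np.cos(a)]])
def W(x,y,z): return [*(o+Rz@np.array([x,y])/1e3),z/1e3]
for nm,p in dict(pin=(-7,-52,91),grip_top=(0,130,50),hub=(0,0,70),plA=(-115,-95,12),plB=(100,-95,12),plC=(100,190,12),plD=(-115,190,12)).items():
    print(nm,np.round(W(*p),4),np.round(proj('top',W(*p)),1),np.round(proj('side',W(*p)),1))
# tray
for n,im,roi in(("top",t,(360,130,430,190)),("side",s,(360,230,430,295))):
    for b in blobs(masks(im)['blue'],roi,50):
        r=cv2.minAreaRect(b[3].astype(np.float32));q=cv2.boxPoints(r)
        P=np.array([onplane(n,u,v,.018)[:2] for u,v in q]);print(n,'tray',b[:3],q.round(1).tolist(),P.round(4).tolist(),P.mean(0))
        for i in range(4): print(np.linalg.norm(P[i]-P[(i+1)%4]).round(4),np.degrees(np.arctan2(*(P[(i+1)%4]-P[i])[::-1])).round(1))
crop(t,340,90,450,190,6,'pics/ct1.png');crop(s,350,220,440,300,7,'pics/cs1.png')
E
```

```text
top red (43, [299.26, 140.72], [295, 138, 9, 6])
top green (42, [234.95, 131.12], [230, 128, 12, 6])
top blue (129, [237.33, 123.5], [229, 118, 17, 12])
top blue (144, [263.4, 131.23], [250, 125, 26, 13])
side red (27, [355.78, 171.41], [354, 168, 5, 7])
side red (21, [332.95, 217.9], [330, 216, 7, 4])
side orange (41, [345.54, 141.88], [344, 136, 5, 13])
side orange (22, [315.23, 162.0], [313, 160, 6, 5])
side orange (16, [358.56, 172.44], [356, 168, 5, 9])
side green (51, [336.29, 147.49], [333, 143, 7, 11])
side blue (105, [344.56, 151.7], [338, 138, 14, 25])
side blue (4, [350.5, 171.5], [350, 171, 2, 2])
pin [0.5677 0.0101 0.091 ] [300.3 140. ] [358.  173.2]
grip_top [0.6075 0.1879 0.05  ] [235.8 130.6] [336.5 145.6]
hub [0.584 0.06  0.07 ] [282.  136.3] [352.6 166.6]
plA [ 0.4537 -0.0127  0.012 ] [310.2 187.1] [327.  210.9]
plB [ 0.6652 -0.0515  0.012 ] [323.  112.7] [393.8 194.1]
plC [0.7167 0.2288 0.012 ] [224.3  97. ] [356.6 138. ]
plD [0.5052 0.2676 0.012 ] [209.7 170.4] [297.3 150.4]
top tray (1282, [395.85, 161.15], [374, 144, 44, 35]) [[373.79998779296875, 147.5], [414.6000061035156, 143.39999389648438], [417.79998779296875, 174.8000030517578], [376.8999938964844, 178.89999389648438]] [[0.5612, -0.1908], [0.5708, -0.3045], [0.4824, -0.3095], [0.4728, -0.1968]] [ 0.52181042 -0.25040876]
0.1141 -85.1
0.0885 -176.8
0.1132 94.9
0.0885 3.9
side tray (1367, [396.82, 262.67], [371, 240, 54, 48]) [[368.79998779296875, 256.0], [392.5, 233.60000610351562], [425.1000061035156, 268.20001220703125], [401.29998779296875, 290.6000061035156]] [[0.4659, -0.2053], [0.5658, -0.1755], [0.5704, -0.3066], [0.4769, -0.3287]] [ 0.51974942 -0.25402301]
0.1042 16.6
0.1311 -88.0
0.0961 -166.7
0.1238 95.1
```

View pics/ct1.png

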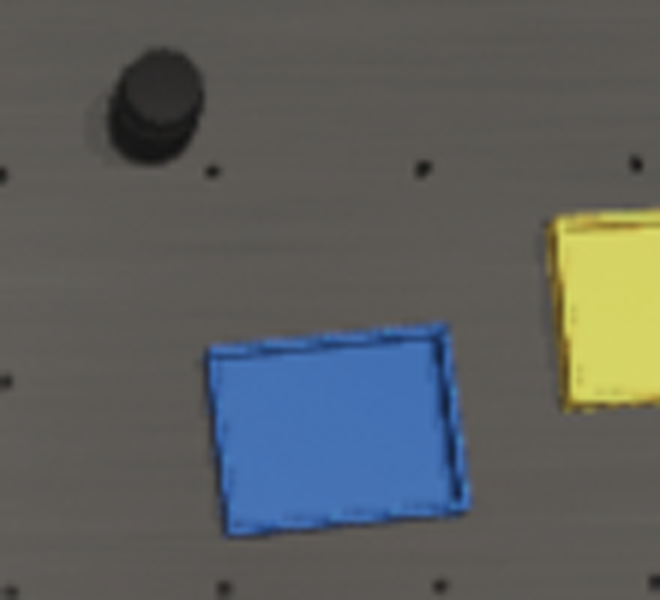

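View pics/cs1.png

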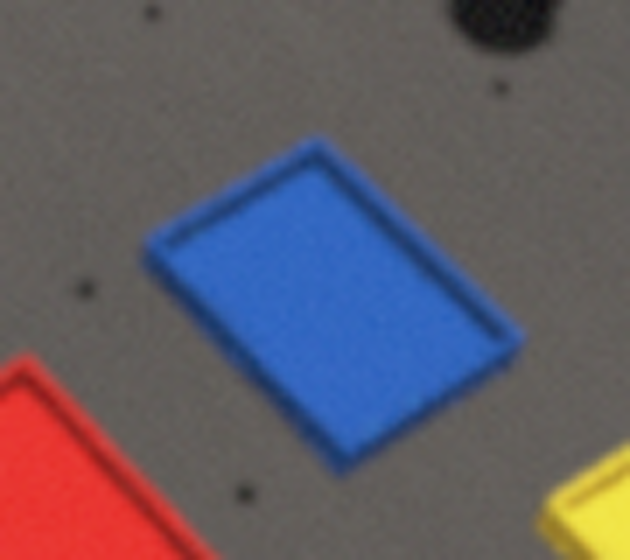

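```bash
cat >> h.py <<'E'
O=np.array([.584,.060]);YAW=-10.4;_a=np.radians(YAW);RZ=np.array([[np.cos(_a),-np.sin(_a)],[np.sin(_a),np.cos(_a)]])
def W(x,y,z): return np.array([*(O+RZ@np.array([x,y])/1e3),z/1e3])
def S(P): return np.array([*(RZ.T@(np.array(P[:2])-O)*1e3),P[2]*1e3])
E
python3 - <<'E'
from h import *
t=np.load('pics/top0.npy');s=np.load('pics/side0.npy')
p,e=tri(299.26,140.72,356.9,171.9);print('pin',p,e,S(p))
for th in(0,.05,.1,.15):
    an=np.arctan2(50,55)+th;P=W(-62+74.3*np.cos(an),-52,41+74.3*np.sin(an));print(th,S(P).round(1),np.round(proj('top',P),1),np.round(proj('side',P),1))
# handle
for b in blobs((lambda h:(h[...,0]>4)&(h[...,0]<17)&(h[...,1]>130)&(h[...,2]>60))(cv2.cvtColor(t,cv2.COLOR_RGB2HSV)),(240,115,262,135),3): print('handle top img',b[:3])
for ph in(0,.05,.1,.15):
    for z in(68,112):
        P=W(85*np.sin(ph),85*np.cos(ph),z);print(ph,z,P.round(4),np.round(proj('top',P),1),np.round(proj('side',P),1))
# tray predicted corners
for c,yaw in(((.521,-.2505),4.4),):
    r=np.radians(yaw);R=np.array([[np.cos(r),-np.sin(r)],[np.sin(r),np.cos(r)]])
    for z in(0,.018):
      for x,y in((-44,-56),(44,-56),(44,56),(-44,56)):
        P=[*(np.array(c)+R@np.array([x,y])/1e3),z];print('tray',z,np.round(proj('top',P),1),np.round(proj('side',P),1))
# others
for nm,u,v,z in(('dropper',248,166,.042),('lens',366,107,.029),('flask',342,198,.04),('jar',161,191,.03)):
    P=onplane('top',u,v,z);print(nm,P.round(3),S(P).round(0))
E
```

```text
pin [0.5651242  0.01271446 0.09502226] 0.0003725392372076337 [-10.02975095 -49.91614748  95.02226047]
0 [ -7. -52.  91.] [300.3 140. ] [358.  173.2]
0.05 [ -9.6 -52.   93.7] [300.1 140.7] [357.2 172.7]
0.1 [-12.3 -52.   96.2] [299.9 141.5] [356.4 172.2]
0.15 [-15.1 -52.   98.6] [299.7 142.3] [355.6 171.8]
handle top img (43, [249.53, 124.72], [246, 121, 8, 9])
0 68 [0.5993 0.1436 0.068 ] [250.9 131.4] [342.  149.8]
0 112 [0.5993 0.1436 0.112 ] [248.2 126.9] [343.  138.6]
0.05 68 [0.6035 0.1427 0.068 ] [251.2 129.9] [343.3 149.5]
0.05 112 [0.6035 0.1427 0.112 ] [248.5 125.4] [344.3 138.4]
0.1 68 [0.6076 0.1417 0.068 ] [251.6 128.4] [344.6 149.3]
0.1 112 [0.6076 0.1417 0.112 ] [248.9 123.8] [345.6 138.1]
0.15 68 [0.6117 0.1404 0.068 ] [252.1 127. ] [345.9 149.1]
0.15 112 [0.6117 0.1404 0.112 ] [249.4 122.3] [346.9 138. ]
tray 0 [416.4 176.2] [396.8 287.7]
tray 0 [412.7 145.5] [422.3 271.3]
tray 0 [373.1 149.2] [393.5 242.4]
tray 0 [376.5 179.9] [368.6 256.9]
tray 0.018 [417.9 175.2] [398.  283.9]
tray 0.018 [414.1 144. ] [423.7 267.3]
tray 0.018 [373.9 147.7] [394.5 238.3]
tray 0.018 [377.3 178.9] [369.3 252.9]
dropper [0.51  0.155 0.042] [-90.  80.  42.]
lens [ 0.674 -0.171  0.029] [ 130. -211.   29.]
flask [ 0.419 -0.098  0.04 ] [-134. -186.   40.]
jar [0.447 0.396 0.03 ] [-195.  306.   30.]
```

```bash
cat >> h.py <<'E'
from scipy.spatial.transform import Rotation as Ro
def pose():
    o=status.get_obs();return np.array(o['ee_pos']),Ro.from_euler('xyz',o['orientation'],degrees=True),o
def steps(targets,R,p0):
    """targets: list of world TCP positions; tool-axis shifts in mm with orientation R"""
    p=np.array(p0)
    for q in targets:
        q=np.array(q);d=R.inv().apply(q-p)*1e3;print(d.round(1).tolist(),'len',round(float(np.linalg.norm(d)),1));p=q
def down(yaw): return Ro.from_euler('xyz',[180,0,yaw],degrees=True)
def show():
    p,R,o=pose();g=p+R.apply([0,0,.155]);print('clk',round(o['clock'],2),'tcp',p.round(4),'ori',np.round(o['orientation'],2),'grasp stn',S(g).round(1),'F',np.round(o['contact_force'],1),'gap',round(o['finger_gap']*1e3,1),'j',np.round(o['joint_positions'],0))
E
python3 - <<'E'
from h import *
p,R,o=pose();show()
steps([W(-10.5,-51,94.7+60)+[0,0,.155]],down(169.6),p)
E
```

```text
clk 0.1 tcp [0.2329 0.4703 0.4042] ori [-1.7993e+02 -1.0000e-02  1.5366e+02] grasp stn [-419.5  340.   249.2] F [ 0.1 -0.2 -0.3] gap 85.7 j [56. 17. -9. 65.  0. 82.]
[-408.9, -391.2, 94.5] len 573.8
```

Request:
{"api": "apply_moves", "payload": {"motion": [{"az": -8, "jaw": 0.5}, {"az": -8, "jaw": 0.5}, {"x": -12, "y": -11.5, "jaw": 0.5}, {"x": -24, "y": -23, "jaw": 0.5}, {"x": -32, "y": -30.6, "jaw": 0.5}, {"x": -32, "y": -30.6, "jaw": 0.5}, {"x": -32, "y": -30.6, "jaw": 0.5}, {"x": -32, "y": -30.6, "jaw": 0.5}]}}

```text
$.motion[0]: bad value
```

Request:
{"api": "apply_moves", "payload": {"motion": [{"x": -32, "y": -30.6, "z": 5, "jaw": 0.5}, {"x": -32, "y": -30.6, "z": 10, "jaw": 0.5}, {"x": -32, "y": -30.6, "z": 10, "jaw": 0.5}, {"x": -32, "y": -30.6, "z": 10, "jaw": 0.5}, {"x": -32, "y": -30.6, "z": 10, "jaw": 0.5}, {"x": -30, "y": -29, "z": 5, "jaw": 0.5}, {"x": -25, "y": -24, "jaw": 0.5}, {"x": -20, "y": -19, "jaw": 0.5}]}}

```text
$.motion[0]: bad value
```

```bash
python3 - <<'E'
from h import *
show();p,R,o=pose()
im=read_camera('side');crop(im,250,60,450,220,4,'pics/s1.png')
steps([W(-10.5,-51,94.7+30)+[0,0,.155],W(-10.5,-51,94.7)+[0,0,.155]],R,p)
E
```

```text
clk 0.1 tcp [0.2329 0.4703 0.4042] ori [-1.7993e+02 -1.0000e-02  1.5366e+02] grasp stn [-419.5  340.   249.2] F [ 0.1 -0.2 -0.3] gap 85.7 j [56. 17. -9. 65.  0. 82.]
[-500.7, -263.7, 124.7] len 579.4
[-0.0, 0.0, 30.0] len 30.0
```

Request:
{"api": "apply_moves", "payload": {"motion": [{"x": 0, "y": 0, "z": 0, "ax": 0, "ay": 0, "az": -8, "jaw": 0.5}, {"x": 0, "y": 0, "z": 0, "ax": 0, "ay": 0, "az": -8, "jaw": 0.5}, {"x": -12, "y": -11.5, "z": 0, "ax": 0, "ay": 0, "az": 0, "jaw": 0.5}, {"x": -24, "y": -23, "z": 0, "ax": 0, "ay": 0, "az": 0, "jaw": 0.5}, {"x": -32, "y": -30.6, "z": 0, "ax": 0, "ay": 0, "az": 0, "jaw": 0.5}, {"x": -32, "y": -30.6, "z": 0, "ax": 0, "ay": 0, "az": 0, "jaw": 0.5}, {"x": -32, "y": -30.6, "z": 0, "ax": 0, "ay": 0, "az": 0, "jaw": 0.5}, {"x": -32, "y": -30.6, "z": 0, "ax": 0, "ay": 0, "az": 0, "jaw": 0.5}]}}

```text
clock: 0.95
ee_pos: [0.3667, 0.2851, 0.4046]
orientation: [-180.0, -0.0, 169.7]
contact_force: [0.1, 0.4, 0.4]
finger_gap: 0.0429
```

Request:
{"api": "apply_moves", "payload": {"motion": [{"x": -32, "y": -30.6, "z": 5, "ax": 0, "ay": 0, "az": 0, "jaw": 0.5}, {"x": -32, "y": -30.6, "z": 10, "ax": 0, "ay": 0, "az": 0, "jaw": 0.5}, {"x": -32, "y": -30.6, "z": 10, "ax": 0, "ay": 0, "az": 0, "jaw": 0.5}, {"x": -32, "y": -30.6, "z": 10, "ax": 0, "ay": 0, "az": 0, "jaw": 0.5}, {"x": -32, "y": -30.6, "z": 10, "ax": 0, "ay": 0, "az": 0, "jaw": 0.5}, {"x": -30, "y": -29, "z": 5, "ax": 0, "ay": 0, "az": 0, "jaw": 0.5}, {"x": -25, "y": -24, "z": 0, "ax": 0, "ay": 0, "az": 0, "jaw": 0.5}, {"x": -20, "y": -19, "z": 0, "ax": 0, "ay": 0, "az": 0, "jaw": 0.5}]}}

```text
clock: 1.75
ee_pos: [0.5578, 0.0211, 0.3541]
orientation: [-180.0, -0.0, 169.6]
contact_force: [0.2, 0.3, -1.0]
finger_gap: 0.0429
```

```bash
python3 - <<'E'
from h import *
show();p,R,o=pose()
im=read_camera('side');crop(im,250,60,450,220,4,'pics/s1.png')
steps([W(-10.5,-51,94.7+30)+[0,0,.155],W(-10.5,-51,94.7)+[0,0,.155]],R,p)
E
```

```text
clk 1.75 tcp [0.5578 0.0211 0.3541] ori [-1.7999e+02 -4.0000e-02  1.6958e+02] grasp stn [-18.9 -43.  199.1] F [ 0.2  0.3 -1. ] gap 42.9 j [-5. 22. -9. 59. -0.  5.]
[-8.4, -8.0, 74.4] len 75.3
[-0.0, 0.0, 30.0] len 30.0
```

View pics/s1.png

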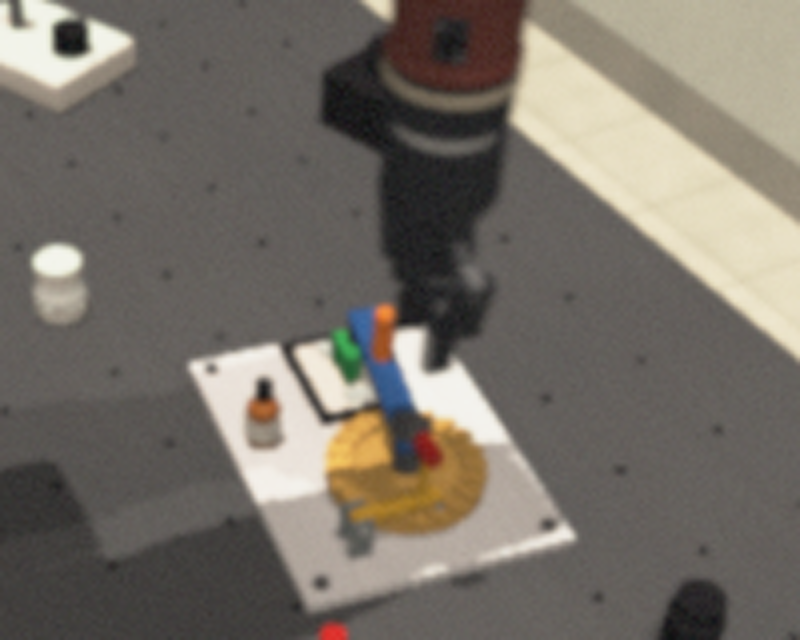

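Request:
{"api": "apply_moves", "payload": {"motion": [{"x": -4, "y": -4, "z": 10, "ax": 0, "ay": 0, "az": 0, "jaw": 0.58}, {"x": -4, "y": -4, "z": 20, "ax": 0, "ay": 0, "az": 0, "jaw": 0.58}, {"x": 0, "y": 0, "z": 20, "ax": 0, "ay": 0, "az": 0, "jaw": 0.58}, {"x": 0, "y": 0, "z": 20, "ax": 0, "ay": 0, "az": 0, "jaw": 0.58}, {"x": 0, "y": 0, "z": 10, "ax": 0, "ay": 0, "az": 0, "jaw": 0.58}, {"x": 0, "y": 0, "z": 4, "ax": 0, "ay": 0, "az": 0, "jaw": 0.58}, {"x": 0, "y": 0, "z": 0, "ax": 0, "ay": 0, "az": 0, "jaw": 0.58}, {"x": 0, "y": 0, "z": 0, "ax": 0, "ay": 0, "az": 0, "jaw": 0.58}]}}

```text
clock: 2.6
ee_pos: [0.5636, 0.014, 0.2714]
orientation: [180.0, 0.1, 169.7]
contact_force: [1.0, 0.6, 0.3]
finger_gap: 0.0357
```

```bash
python3 - <<'E'
from h import *
show();p,R,o=pose()
im=read_camera('side');crop(im,310,110,410,220,6,'pics/s2.png')
im=read_camera('top');crop(im,230,90,350,180,6,'pics/t2.png')
E
```

```text
clk 2.6 tcp [0.5636 0.014  0.2714] ori [1.8000e+02 6.0000e-02 1.6967e+02] grasp stn [-11.6 -48.9 116.4] F [1.  0.6 0.3] gap 35.7 j [ -6.  27. -15.  48.  -0.   4.]
```

View pics/s2.png

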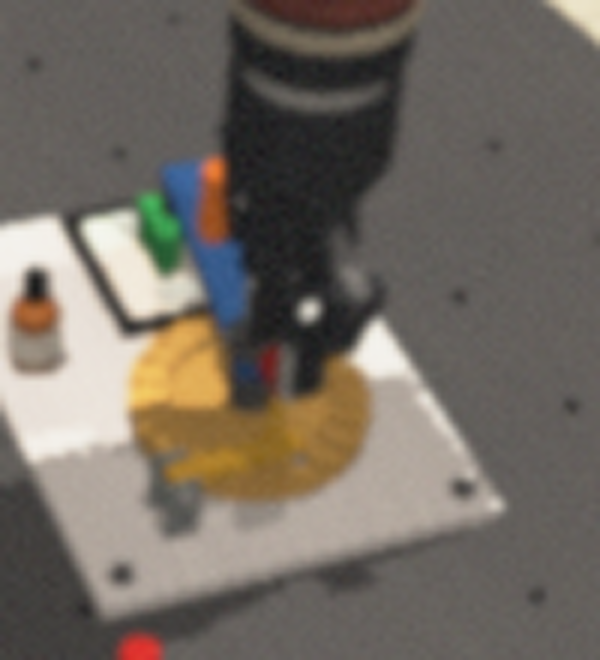

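View pics/t2.png

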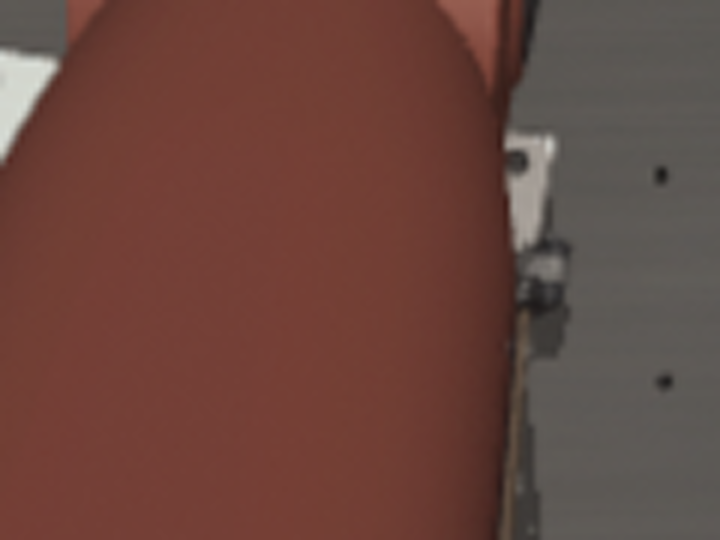

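Request:
{"api": "apply_moves", "payload": {"motion": [{"x": -1, "y": -2.5, "z": 6, "ax": 0, "ay": 0, "az": 0, "jaw": 0.58}, {"x": 0, "y": 0, "z": 8, "ax": 0, "ay": 0, "az": 0, "jaw": 0.58}, {"x": 0, "y": 0, "z": 8, "ax": 0, "ay": 0, "az": 0, "jaw": 0.58}, {"x": 0, "y": 0, "z": 0, "ax": 0, "ay": 0, "az": 0, "jaw": 0.7}, {"x": 0, "y": 0, "z": 0, "ax": 0, "ay": 0, "az": 0, "jaw": 0.9}, {"x": 0, "y": 0, "z": 0, "ax": 0, "ay": 0, "az": 0, "jaw": 0.9}, {"x": 0, "y": 0, "z": 0, "ax": 0, "ay": 0, "az": 0, "jaw": 0.9}, {"x": 0, "y": 0, "z": 0, "ax": 0, "ay": 0, "az": 0, "jaw": 0.9}], "force": 25}}

```text
clock: 3.5
ee_pos: [0.563, 0.0122, 0.2478]
orientation: [179.9, -0.2, 169.7]
contact_force: [-1.5, 6.2, -5.5]
finger_gap: 0.0235
```

```bash
python3 - <<'E'
from h import *
show();p,R,o=pose()
im=read_camera('side');crop(im,310,110,410,220,6,'pics/s3.png')
a0=np.arctan2(50,55);P=[];
for th in np.linspace(.07,1.47,17): P.append((-62+74.3*np.cos(a0+th),41+74.3*np.sin(a0+th)))
P=np.array(P);print(np.diff(P,axis=0).round(1).tolist(),P[0],P[-1])
E
```

```text
clk 3.5 tcp [0.563  0.0122 0.2478] ori [179.88  -0.18 169.72] grasp stn [-12.5 -50.5  92.8] F [-1.5  6.2 -5.5] gap 23.5 j [ -6.  28. -16.  46.   0.   4.]
[[-4.9, 4.3], [-5.2, 3.8], [-5.6, 3.4], [-5.8, 2.9], [-6.1, 2.3], [-6.2, 1.8], [-6.4, 1.3], [-6.5, 0.7], [-6.5, 0.1], [-6.5, -0.4], [-6.4, -1.0], [-6.3, -1.6], [-6.1, -2.1], [-5.9, -2.6], [-5.7, -3.1], [-5.4, -3.6]] [-10.65280728  94.7024748 ] [-106.19375365  100.72773341]
```

View pics/s3.png

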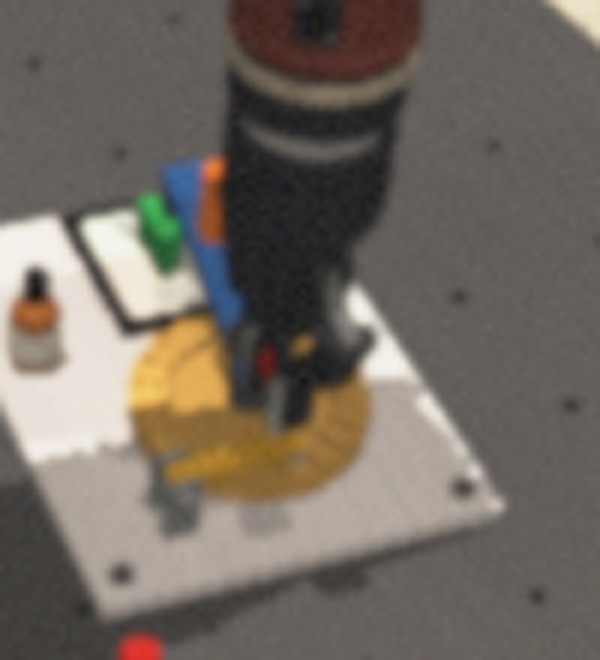

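Request:
{"api": "apply_moves", "payload": {"motion": [{"x": 4.9, "y": 0, "z": -4.3, "ax": 0, "ay": 0, "az": 0, "jaw": 0.9}, {"x": 5.2, "y": 0, "z": -3.8, "ax": 0, "ay": 0, "az": 0, "jaw": 0.9}, {"x": 5.6, "y": 0, "z": -3.4, "ax": 0, "ay": 0, "az": 0, "jaw": 0.9}, {"x": 5.8, "y": 0, "z": -2.9, "ax": 0, "ay": 0, "az": 0, "jaw": 0.9}, {"x": 6.1, "y": 0, "z": -2.3, "ax": 0, "ay": 0, "az": 0, "jaw": 0.9}, {"x": 6.2, "y": 0, "z": -1.8, "ax": 0, "ay": 0, "az": 0, "jaw": 0.9}, {"x": 6.4, "y": 0, "z": -1.3, "ax": 0, "ay": 0, "az": 0, "jaw": 0.9}, {"x": 6.5, "y": 0, "z": -0.7, "ax": 0, "ay": 0, "az": 0, "jaw": 0.9}], "force": 25}}

```text
clock: 4.35
ee_pos: [0.5185, 0.0203, 0.2695]
orientation: [179.9, 0.1, 169.7]
contact_force: [3.6, 5.8, -1.5]
finger_gap: 0.0233
```

```bash
python3 - <<'E'
from h import *
show();p,R,o=pose()
im=read_camera('side');crop(im,310,110,410,220,6,'pics/s4.png')
E
```

```text
clk 4.35 tcp [0.5185 0.0203 0.2695] ori [1.7987e+02 1.0000e-01 1.6970e+02] grasp stn [-57.  -50.5 114.5] F [ 3.6  5.8 -1.5] gap 23.3 j [ -6.  23. -22.  45.   0.   4.]
```

View pics/s4.png

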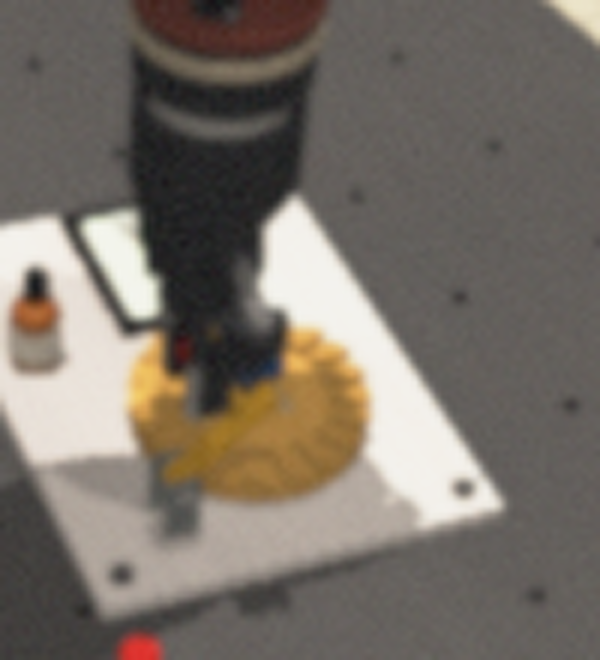

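The pawl is lifting, with the pin held between the pads (red near pixel 340,168 of the full image). I'll continue along the arc.

Request:
{"api": "apply_moves", "payload": {"motion": [{"x": 6.5, "y": 0, "z": -0.1, "ax": 0, "ay": 0, "az": 0, "jaw": 0.9}, {"x": 6.5, "y": 0, "z": 0.4, "ax": 0, "ay": 0, "az": 0, "jaw": 0.9}, {"x": 6.4, "y": 0, "z": 1.0, "ax": 0, "ay": 0, "az": 0, "jaw": 0.9}, {"x": 6.3, "y": 0, "z": 1.6, "ax": 0, "ay": 0, "az": 0, "jaw": 0.9}, {"x": 6.1, "y": 0, "z": 2.1, "ax": 0, "ay": 0, "az": 0, "jaw": 0.9}, {"x": 5.9, "y": 0, "z": 2.6, "ax": 0, "ay": 0, "az": 0, "jaw": 0.9}, {"x": 5.7, "y": 0, "z": 3.1, "ax": 0, "ay": 0, "az": 0, "jaw": 0.9}, {"x": 5.4, "y": 0, "z": 3.6, "ax": 0, "ay": 0, "az": 0, "jaw": 0.9}], "force": 25}}

```text
clock: 5.2
ee_pos: [0.4705, 0.0289, 0.2557]
orientation: [179.9, 0.1, 169.7]
contact_force: [0.9, 5.1, 5.1]
finger_gap: 0.0236
```

```bash
python3 - <<'E'
from h import *
show();p,R,o=pose()
im=read_camera('side');crop(im,310,110,410,220,6,'pics/s5.png')
E
```

```text
clk 5.2 tcp [0.4705 0.0289 0.2557] ori [1.7987e+02 1.3000e-01 1.6969e+02] grasp stn [-105.7  -50.7  100.7] F [0.9 5.1 5.1] gap 23.6 j [ -5.  19. -30.  41.   0.   5.]
```

View pics/s5.png

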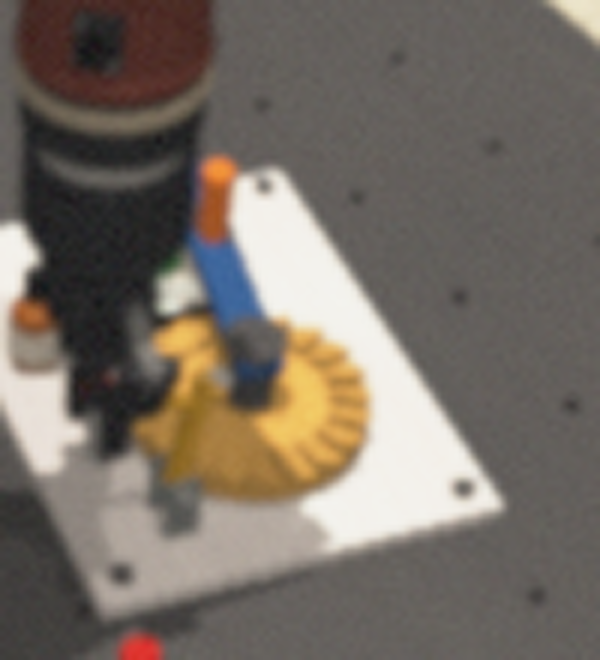

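Request:
{"api": "apply_moves", "payload": {"motion": [{"x": 2.5, "y": 0, "z": 2, "ax": 0, "ay": 0, "az": 0, "jaw": 0.9}, {"x": 0, "y": 0, "z": 0, "ax": 0, "ay": 0, "az": 0, "jaw": 0.6}, {"x": 0, "y": 0, "z": 0, "ax": 0, "ay": 0, "az": 0, "jaw": 0.55}, {"x": 0, "y": 0, "z": 0, "ax": 0, "ay": 0, "az": 0, "jaw": 0.55}, {"x": 0, "y": 0, "z": -5, "ax": 0, "ay": 0, "az": 0, "jaw": 0.55}, {"x": 0, "y": 0, "z": -15, "ax": 0, "ay": 0, "az": 0, "jaw": 0.55}, {"x": 0, "y": 0, "z": -20, "ax": 0, "ay": 0, "az": 0, "jaw": 0.55}, {"x": 0, "y": 0, "z": -20, "ax": 0, "ay": 0, "az": 0, "jaw": 0.55}], "force": 25}}

```text
clock: 6.05
ee_pos: [0.4674, 0.0287, 0.3138]
orientation: [-180.0, -0.0, 169.6]
contact_force: [0.4, 0.1, -0.0]
finger_gap: 0.0384
```

```bash
python3 - <<'E'
from h import *
show();p,R,o=pose()
im=read_camera('side');crop(im,310,110,410,220,6,'pics/s6.png');np.save('pics/s6.npy',im)
for b in blobs(masks(im)['orange'],(340,130,360,165),3): print(b[:3])
for ph in(.05,.1,.15):
    for z in(90,): print(ph,np.round(proj('side',W(85*np.sin(ph),85*np.cos(ph),z)),2))
for ph in (.08,.1,.12):
    steps([W(85*np.sin(ph),85*np.cos(ph),150)+[0,0,.155]],R,p)
E
```

```text
clk 6.05 tcp [0.4674 0.0287 0.3138] ori [-1.7999e+02 -2.0000e-02  1.6964e+02] grasp stn [-109.1  -51.9  158.8] F [ 0.4  0.1 -0. ] gap 38.4 j [ -5.  15. -26.  49.  -0.   5.]
(44, [345.52, 142.05], [344, 136, 5, 14])
0.05 [343.79 144.01]
0.1 [345.09 143.8 ]
0.15 [346.41 143.64]
[-115.9, 136.5, 8.7] len 179.3
[-117.6, 136.3, 8.7] len 180.3
[-119.3, 136.1, 8.7] len 181.2
```

View pics/s6.png

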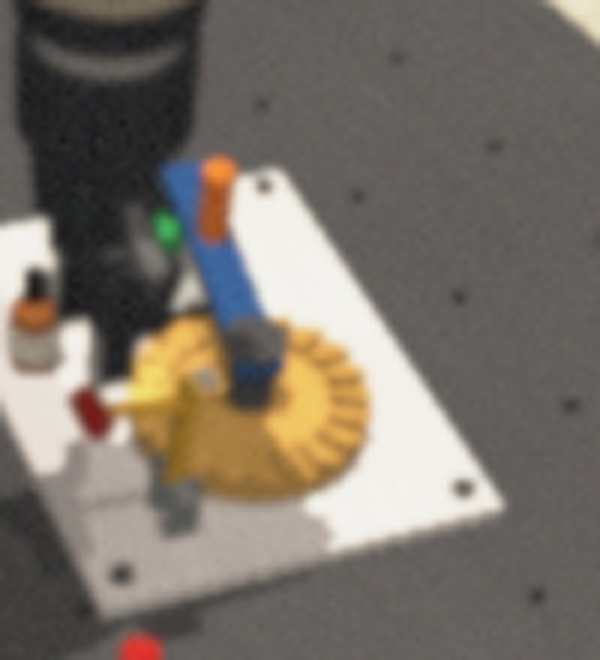

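Request:
{"api": "apply_moves", "payload": {"motion": [{"x": -8, "y": 9, "z": 0, "ax": 0, "ay": 0, "az": 0, "jaw": 0.5}, {"x": -16, "y": 18, "z": 0, "ax": 0, "ay": 0, "az": 0, "jaw": 0.5}, {"x": -20, "y": 23, "z": 0, "ax": 0, "ay": 0, "az": 0, "jaw": 0.5}, {"x": -20, "y": 23, "z": 0, "ax": 0, "ay": 0, "az": 0, "jaw": 0.5}, {"x": -20, "y": 23, "z": 0, "ax": 0, "ay": 0, "az": 0, "jaw": 0.5}, {"x": -18, "y": 21, "z": 0, "ax": 0, "ay": 0, "az": 0, "jaw": 0.5}, {"x": -12, "y": 13, "z": 5, "ax": 0, "ay": 0, "az": 0, "jaw": 0.5}, {"x": -4.5, "y": 6, "z": 10, "ax": 0, "ay": 0, "az": 0, "jaw": 0.5}]}}

```text
clock: 6.9
ee_pos: [0.6099, 0.1428, 0.2967]
orientation: [180.0, 0.0, 169.7]
contact_force: [0.2, -0.3, 0.6]
finger_gap: 0.0429
```

```bash
python3 - <<'E'
from h import *
show();p,R,o=pose()
im=read_camera('side');crop(im,300,90,400,200,6,'pics/s7.png')
ph=.11
steps([W(85*np.sin(ph),85*np.cos(ph),93)+[0,0,.155]],R,p)
E
```

```text
clk 6.9 tcp [0.6099 0.1428 0.2967] ori [1.7998e+02 3.0000e-02 1.6971e+02] grasp stn [ 10.6  86.2 141.7] F [ 0.2 -0.3  0.6] gap 42.9 j [ 6. 32. -2. 56.  0. 17.]
[1.2, -1.7, 48.7] len 48.8
```

View pics/s7.png

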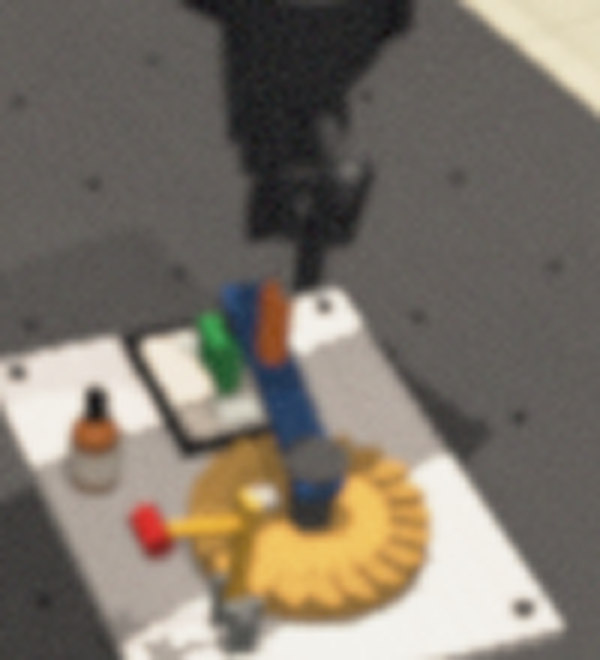

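Request:
{"api": "apply_moves", "payload": {"motion": [{"x": 1, "y": -1.5, "z": 8, "ax": 0, "ay": 0, "az": 0, "jaw": 0.5}, {"x": 0, "y": 0, "z": 14, "ax": 0, "ay": 0, "az": 0, "jaw": 0.5}, {"x": 0, "y": 0, "z": 14, "ax": 0, "ay": 0, "az": 0, "jaw": 0.5}, {"x": 0, "y": 0, "z": 9, "ax": 0, "ay": 0, "az": 0, "jaw": 0.5}, {"x": 0, "y": 0, "z": 3, "ax": 0, "ay": 0, "az": 0, "jaw": 0.7}, {"x": 0, "y": 0, "z": 0, "ax": 0, "ay": 0, "az": 0, "jaw": 0.95}, {"x": 0, "y": 0, "z": 0, "ax": 0, "ay": 0, "az": 0, "jaw": 0.95}, {"x": 0, "y": 0, "z": 0, "ax": 0, "ay": 0, "az": 0, "jaw": 0.95}], "force": 30}}

```text
clock: 7.75
ee_pos: [0.6073, 0.1421, 0.2495]
orientation: [179.7, -0.0, 169.8]
contact_force: [4.1, 15.7, -12.6]
finger_gap: 0.017
```

```bash
python3 - <<'E'
from h import *
show();p,R,o=pose()
im=read_camera('side');crop(im,300,90,400,200,6,'pics/s8.png')
ph=np.linspace(.11,1.76,25);P=np.array([R.inv().apply(W(85*np.sin(a),85*np.cos(a),93))*1e3 for a in ph])
print(np.diff(P,axis=0).round(1)[:,:2].tolist()); print(S(W(85*np.sin(1.75),85*np.cos(1.75),93)))
E
```

```text
clk 7.75 tcp [0.6073 0.1421 0.2495] ori [ 1.7967e+02 -3.0000e-02  1.6977e+02] grasp stn [ 8.  85.8 94.5] F [  4.1  15.7 -12.6] gap 17.0 j [ 6. 34. -6. 50.  0. 17.]
[[-5.8, -0.9], [-5.7, -1.3], [-5.6, -1.6], [-5.5, -2.0], [-5.3, -2.4], [-5.2, -2.8], [-5.0, -3.1], [-4.7, -3.4], [-4.5, -3.8], [-4.2, -4.1], [-3.9, -4.3], [-3.6, -4.6], [-3.3, -4.8], [-3.0, -5.0], [-2.6, -5.2], [-2.2, -5.4], [-1.9, -5.5], [-1.5, -5.7], [-1.1, -5.7], [-0.7, -5.8], [-0.3, -5.8], [0.1, -5.8], [0.5, -5.8], [0.9, -5.8]]
[ 83.63880548 -15.15091473  93.        ]
```

View pics/s8.png

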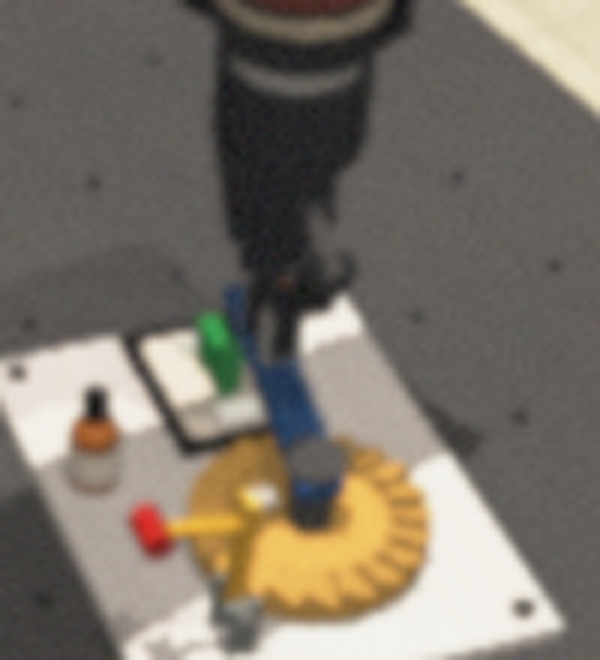

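Request:
{"api": "apply_moves", "payload": {"motion": [{"x": -5.8, "y": 0, "z": -1, "ax": 0, "ay": 0, "az": 0, "jaw": 0.95}, {"x": -5.7, "y": -1.3, "z": 0, "ax": 0, "ay": 0, "az": 0, "jaw": 0.95}, {"x": -5.6, "y": -1.6, "z": 0, "ax": 0, "ay": 0, "az": 0, "jaw": 0.95}, {"x": -5.5, "y": -2, "z": 0, "ax": 0, "ay": 0, "az": 0, "jaw": 0.95}, {"x": -5.3, "y": -2.4, "z": 0, "ax": 0, "ay": 0, "az": 0, "jaw": 0.95}, {"x": -5.2, "y": -2.8, "z": 0, "ax": 0, "ay": 0, "az": 0, "jaw": 0.95}, {"x": -5, "y": -3.1, "z": 0, "ax": 0, "ay": 0, "az": 0, "jaw": 0.95}, {"x": -4.7, "y": -3.4, "z": 0, "ax": 0, "ay": 0, "az": 0, "jaw": 0.95}]}}

```text
clock: 8.6
ee_pos: [0.6469, 0.1179, 0.25]
orientation: [179.7, -0.0, 169.8]
contact_force: [8.2, 14.2, -16.2]
finger_gap: 0.017
```

```bash
python3 - <<'E'
from h import *
show()
im=read_camera('side');crop(im,300,90,400,200,6,'pics/s9.png')
E
```

```text
clk 8.6 tcp [0.6469 0.1179 0.25  ] ori [179.69  -0.   169.75] grasp stn [51.4 69.1 95. ] F [  8.2  14.2 -16.2] gap 17.0 j [ 4. 37.  0. 53.  0. 14.]
```

View pics/s9.png

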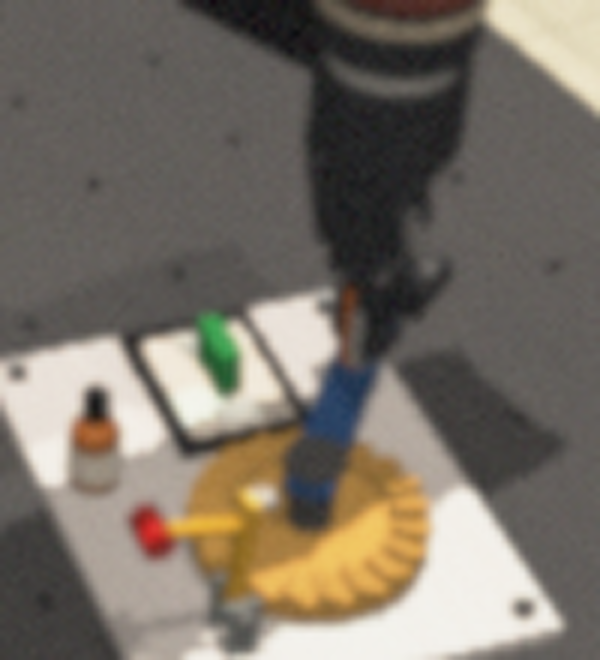

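Request:
{"api": "apply_moves", "payload": {"motion": [{"x": -4.5, "y": -3.8, "z": -1, "ax": 0, "ay": 0, "az": 0, "jaw": 0.95}, {"x": -4.2, "y": -4.1, "z": -1, "ax": 0, "ay": 0, "az": 0, "jaw": 0.95}, {"x": -3.9, "y": -4.3, "z": 0, "ax": 0, "ay": 0, "az": 0, "jaw": 0.95}, {"x": -3.6, "y": -4.6, "z": 0, "ax": 0, "ay": 0, "az": 0, "jaw": 0.95}, {"x": -3.3, "y": -4.8, "z": 0, "ax": 0, "ay": 0, "az": 0, "jaw": 0.95}, {"x": -3, "y": -5, "z": 0, "ax": 0, "ay": 0, "az": 0, "jaw": 0.95}, {"x": -2.6, "y": -5.2, "z": 0, "ax": 0, "ay": 0, "az": 0, "jaw": 0.95}, {"x": -2.2, "y": -5.4, "z": 0, "ax": 0, "ay": 0, "az": 0, "jaw": 0.95}]}}

```text
clock: 9.45
ee_pos: [0.6674, 0.0753, 0.2523]
orientation: [179.8, 0.1, 169.7]
contact_force: [9.8, 8.0, -13.3]
finger_gap: 0.0171
```

Request:
{"api": "apply_moves", "payload": {"motion": [{"x": -1.9, "y": -5.5, "z": 0, "ax": 0, "ay": 0, "az": 0, "jaw": 0.95}, {"x": -1.5, "y": -5.7, "z": 0, "ax": 0, "ay": 0, "az": 0, "jaw": 0.95}, {"x": -1.1, "y": -5.7, "z": 0, "ax": 0, "ay": 0, "az": 0, "jaw": 0.95}, {"x": -0.7, "y": -5.8, "z": 0, "ax": 0, "ay": 0, "az": 0, "jaw": 0.95}, {"x": -0.3, "y": -5.8, "z": 0, "ax": 0, "ay": 0, "az": 0, "jaw": 0.95}, {"x": 0.1, "y": -5.8, "z": 0, "ax": 0, "ay": 0, "az": 0, "jaw": 0.95}, {"x": 0.5, "y": -5.8, "z": 0, "ax": 0, "ay": 0, "az": 0, "jaw": 0.95}, {"x": 0, "y": 0, "z": 0, "ax": 0, "ay": 0, "az": 0, "jaw": 0.95}]}}

```text
clock: 10.25
ee_pos: [0.6647, 0.0336, 0.253]
orientation: [180.0, 0.1, 169.6]
contact_force: [4.5, -0.2, -7.3]
finger_gap: 0.017
```

```bash
python3 - <<'E'
from h import *
show()
p,R,o=pose();g=S(p+R.apply([0,0,.155]));print(np.hypot(g[0],g[1]),np.arctan2(g[0],g[1]))
im=read_camera('side');crop(im,300,90,420,220,5,'pics/s10.png')
E
```

```text
clk 10.25 tcp [0.6647 0.0336 0.253 ] ori [1.7997e+02 1.1000e-01 1.6961e+02] grasp stn [ 84.4 -11.3  98. ] F [ 4.5 -0.2 -7.3] gap 17.0 j [-3. 38.  2. 54.  0.  7.]
85.19931250125293 1.7041541187953069
```

View pics/s10.png

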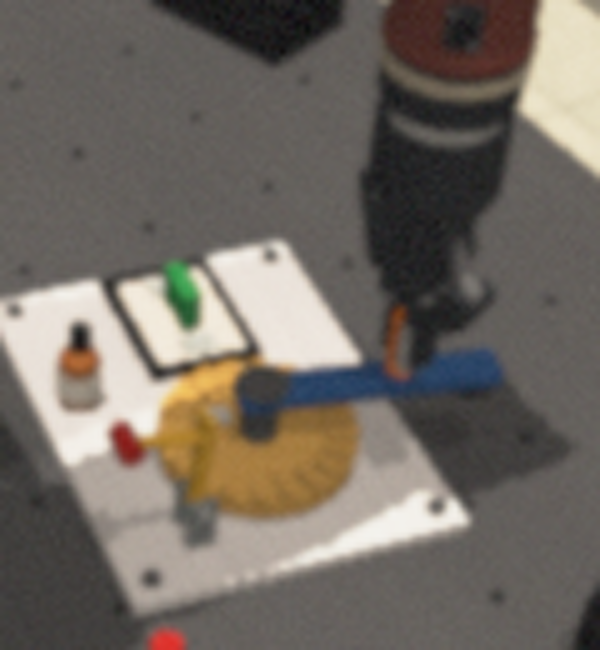

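Request:
{"api": "apply_moves", "payload": {"motion": [{"x": 0.4, "y": -2, "z": 0, "ax": 0, "ay": 0, "az": 0, "jaw": 0.95}, {"x": 0.4, "y": -2, "z": 0, "ax": 0, "ay": 0, "az": 0, "jaw": 0.95}, {"x": 0.2, "y": -1.5, "z": 0, "ax": 0, "ay": 0, "az": 0, "jaw": 0.95}, {"x": 0, "y": -1, "z": 0, "ax": 0, "ay": 0, "az": 0, "jaw": 0.95}, {"x": 0, "y": -0.5, "z": 0, "ax": 0, "ay": 0, "az": 0, "jaw": 0.95}, {"x": 0, "y": 0, "z": 0, "ax": 0, "ay": 0, "az": 0, "jaw": 0.95}, {"x": 0, "y": 0, "z": 0, "ax": 0, "ay": 0, "az": 0, "jaw": 0.95}, {"x": 0, "y": 0, "z": 0, "ax": 0, "ay": 0, "az": 0, "jaw": 0.95}]}}

```text
clock: 11.1
ee_pos: [0.6634, 0.0306, 0.2531]
orientation: [179.5, 0.2, 169.8]
contact_force: [11.8, 19.3, -12.0]
finger_gap: 0.017
```

```bash
python3 - <<'E'
from h import *
show()
p,R,o=pose();g=S(p+R.apply([0,0,.155]));print(np.hypot(g[0],g[1]),np.arctan2(g[0],g[1]))
E
```

```text
clk 11.1 tcp [0.6634 0.0306 0.2531] ori [179.52   0.2  169.81] grasp stn [ 83.9 -13.3  98.1] F [ 11.8  19.3 -12. ] gap 17.0 j [-4. 38.  2. 54.  0.  6.]
84.98063319581337 1.7280415746104252
```

Request:
{"api": "apply_moves", "payload": {"motion": [{"x": 0, "y": 0, "z": 0, "ax": 0, "ay": 0, "az": 0, "jaw": 0.55}, {"x": 0, "y": 0, "z": 0, "ax": 0, "ay": 0, "az": 0, "jaw": 0.55}, {"x": 0, "y": 0, "z": 0, "ax": 0, "ay": 0, "az": 0, "jaw": 0.55}, {"x": 0, "y": 2, "z": -8, "ax": 0, "ay": 0, "az": 0, "jaw": 0.55}, {"x": 0, "y": 2, "z": -16, "ax": 0, "ay": 0, "az": 0, "jaw": 0.55}, {"x": 0, "y": 0, "z": -20, "ax": 0, "ay": 0, "az": 0, "jaw": 0.55}, {"x": 0, "y": 0, "z": -12, "ax": 0, "ay": 0, "az": 0, "jaw": 0.55}, {"x": 0, "y": 0, "z": -4, "ax": 0, "ay": 0, "az": 0, "jaw": 0.55}]}}

```text
clock: 11.9
ee_pos: [0.6631, 0.0313, 0.3149]
orientation: [180.0, 0.2, 169.6]
contact_force: [-0.5, -0.4, -0.4]
finger_gap: 0.0384
```

```bash
python3 - <<'E'
from h import *
show();p,R,o=pose()
im=read_camera('side');crop(im,300,90,420,220,5,'pics/s11.png');np.save('pics/s11.npy',im)
M=masks(im)
for k in('red','orange'):
    for b in blobs(M[k],(300,120,420,210),3): print(k,b[:3])
for th in(1.4,1.5):
    an=np.arctan2(50,55)+th
    for y in(-52,-50):
        P=W(-62+74.3*np.cos(an),y,41+74.3*np.sin(an));print(th,y,S(P).round(1),np.round(proj('side',P),1))
for a in(1.6,1.65,1.7,1.75): print(a,np.round(proj('side',W(85*np.sin(a),85*np.cos(a),90)),1),np.round(proj('side',W(149*np.sin(a),149*np.cos(a),68)),1))
steps([W(-108,-50.5,148)+[0,0,.155]],R,p)
E
```

```text
clk 11.9 tcp [0.6631 0.0313 0.3149] ori [1.7998e+02 1.6000e-01 1.6965e+02] grasp stn [ 83.4 -13.9 159.9] F [-0.5 -0.4 -0.4] gap 38.4 j [-4. 35.  6. 61. -0.  7.]
red (18, [324.83, 178.44], [323, 176, 5, 6])
orange (59, [380.51, 158.2], [378, 152, 6, 13])
orange (24, [315.33, 161.88], [313, 160, 6, 5])
1.4 -52 [-101.9  -52.   103.7] [327.2 177.1]
1.4 -50 [-101.9  -50.   103.7] [327.  176.6]
1.5 -52 [-108.   -52.    99.4] [325.1 178.7]
1.5 -50 [-108.   -50.    99.4] [324.9 178.2]
1.6 [379.5 156.3] [397.6 157.9]
1.65 [380.  157.1] [398.6 159.4]
1.7 [380.5 158.1] [399.5 161. ]
1.75 [380.9 159. ] [400.2 162.6]
[191.0, -36.4, 11.4] len 194.8
```

View pics/s11.png

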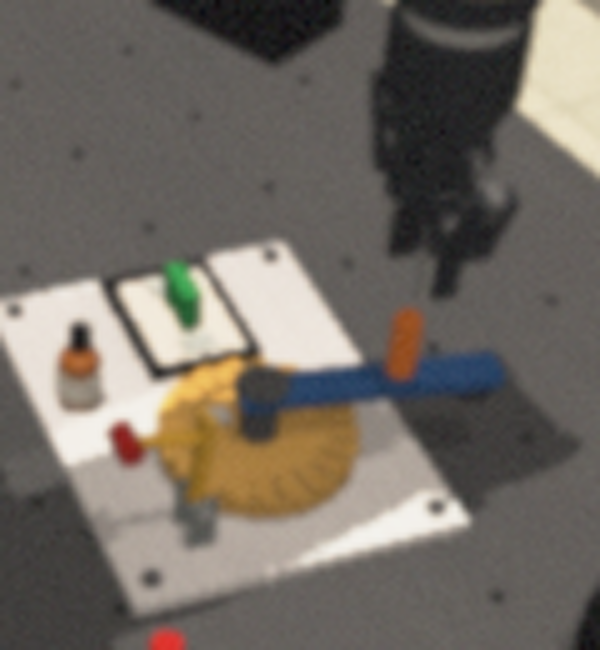

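Request:
{"api": "apply_moves", "payload": {"motion": [{"x": 12, "y": -2, "z": 0, "ax": 0, "ay": 0, "az": 0, "jaw": 0.55}, {"x": 26, "y": -5, "z": 0, "ax": 0, "ay": 0, "az": 0, "jaw": 0.55}, {"x": 32, "y": -6, "z": 0, "ax": 0, "ay": 0, "az": 0, "jaw": 0.55}, {"x": 32, "y": -6, "z": 0, "ax": 0, "ay": 0, "az": 0, "jaw": 0.55}, {"x": 32, "y": -6, "z": 0, "ax": 0, "ay": 0, "az": 0, "jaw": 0.55}, {"x": 30, "y": -6, "z": 2, "ax": 0, "ay": 0, "az": 0, "jaw": 0.55}, {"x": 20, "y": -4, "z": 4, "ax": 0, "ay": 0, "az": 0, "jaw": 0.55}, {"x": 7, "y": -1.4, "z": 6, "ax": 0, "ay": 0, "az": 0, "jaw": 0.55}]}}

```text
clock: 12.75
ee_pos: [0.4662, 0.03, 0.3004]
orientation: [-180.0, -0.1, 169.6]
contact_force: [-0.3, -0.0, 0.4]
finger_gap: 0.0383
```

```bash
python3 - <<'E'
from h import *
show();p,R,o=pose()
steps([W(-108,-50.5,99)+[0,0,.155]],R,p)
E
```

```text
clk 12.75 tcp [0.4662 0.03   0.3004] ori [-1.7999e+02 -9.0000e-02  1.6965e+02] grasp stn [-110.7  -50.9  145.4] F [-0.3 -0.   0.4] gap 38.3 j [ -5.  16. -27.  47.  -0.   5.]
[-2.6, 0.3, 46.4] len 46.5
```

Request:
{"api": "apply_moves", "payload": {"motion": [{"x": -2, "y": 0.4, "z": 10, "ax": 0, "ay": 0, "az": 0, "jaw": 0.55}, {"x": 0, "y": 0, "z": 15, "ax": 0, "ay": 0, "az": 0, "jaw": 0.55}, {"x": 0, "y": 0, "z": 14, "ax": 0, "ay": 0, "az": 0, "jaw": 0.55}, {"x": 0, "y": 0, "z": 7, "ax": 0, "ay": 0, "az": 0, "jaw": 0.55}, {"x": 0, "y": 0, "z": 0, "ax": 0, "ay": 0, "az": 0, "jaw": 0.9}, {"x": 0, "y": 0, "z": 0, "ax": 0, "ay": 0, "az": 0, "jaw": 0.9}, {"x": 0, "y": 0, "z": 0, "ax": 0, "ay": 0, "az": 0, "jaw": 0.9}, {"x": 0, "y": 0, "z": 0, "ax": 0, "ay": 0, "az": 0, "jaw": 0.9}], "force": 25}}

```text
clock: 13.55
ee_pos: [0.4711, 0.0296, 0.255]
orientation: [-180.0, 0.1, 169.6]
contact_force: [5.5, -3.0, -13.5]
finger_gap: 0.0232
```

```bash
python3 - <<'E'
from h import *
show()
im=read_camera('side');crop(im,300,90,420,220,5,'pics/s12.png')
E
```

```text
clk 13.55 tcp [0.4711 0.0296 0.255 ] ori [-1.7997e+02  1.0000e-01  1.6964e+02] grasp stn [-105.2  -50.4  100. ] F [  5.5  -3.  -13.5] gap 23.2 j [ -5.  19. -30.  41.  -0.   5.]
```

View pics/s12.png

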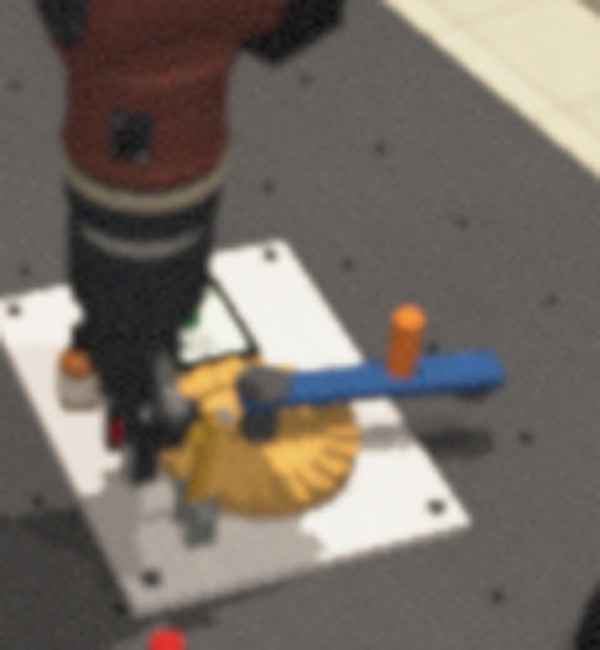

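Request:
{"api": "apply_moves", "payload": {"motion": [{"x": -4, "y": 0, "z": -3, "ax": 0, "ay": 0, "az": 0, "jaw": 0.9}, {"x": -5.5, "y": 0, "z": -3.4, "ax": 0, "ay": 0, "az": 0, "jaw": 0.9}, {"x": -5.8, "y": 0, "z": -2.8, "ax": 0, "ay": 0, "az": 0, "jaw": 0.9}, {"x": -6.1, "y": 0, "z": -2.1, "ax": 0, "ay": 0, "az": 0, "jaw": 0.9}, {"x": -6.3, "y": 0, "z": -1.6, "ax": 0, "ay": 0, "az": 0, "jaw": 0.9}, {"x": -6.4, "y": 0, "z": -1, "ax": 0, "ay": 0, "az": 0, "jaw": 0.9}, {"x": -6.5, "y": 0, "z": -0.4, "ax": 0, "ay": 0, "az": 0, "jaw": 0.9}, {"x": -6.5, "y": 0, "z": 0.1, "ax": 0, "ay": 0, "az": 0, "jaw": 0.9}]}}

```text
clock: 14.4
ee_pos: [0.5173, 0.0213, 0.2698]
orientation: [-180.0, 0.1, 169.7]
contact_force: [-3.1, -3.0, 3.2]
finger_gap: 0.0235
```

```bash
python3 - <<'E'
from h import *
show()
im=read_camera('side');crop(im,300,90,420,220,5,'pics/s13.png')
E
```

```text
clk 14.4 tcp [0.5173 0.0213 0.2698] ori [-1.7999e+02  5.0000e-02  1.6965e+02] grasp stn [-58.5 -50.2 114.8] F [-3.1 -3.   3.2] gap 23.5 j [ -6.  23. -22.  45.  -0.   5.]
```

View pics/s13.png

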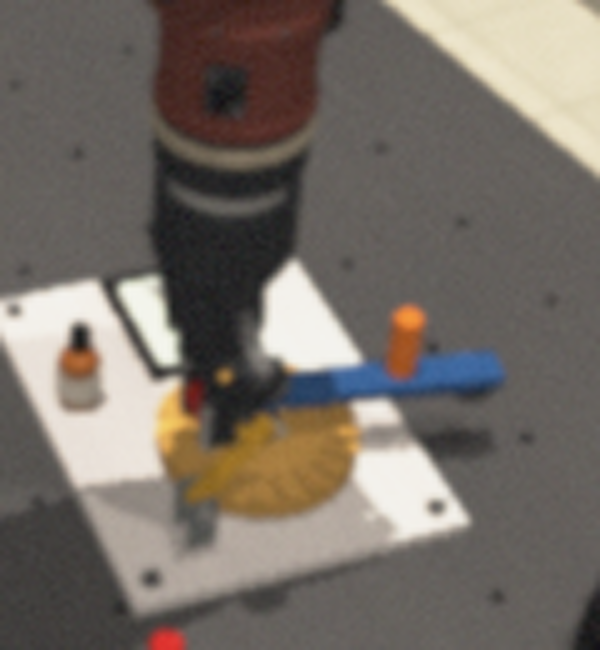

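Request:
{"api": "apply_moves", "payload": {"motion": [{"x": -6.5, "y": 0, "z": 0.6, "ax": 0, "ay": 0, "az": 0, "jaw": 0.9}, {"x": -6.4, "y": 0, "z": 1.2, "ax": 0, "ay": 0, "az": 0, "jaw": 0.9}, {"x": -6.2, "y": 0, "z": 1.8, "ax": 0, "ay": 0, "az": 0, "jaw": 0.9}, {"x": -6.1, "y": 0, "z": 2.3, "ax": 0, "ay": 0, "az": 0, "jaw": 0.9}, {"x": -5.8, "y": 0, "z": 2.9, "ax": 0, "ay": 0, "az": 0, "jaw": 0.9}, {"x": -5.6, "y": 0, "z": 3.4, "ax": 0, "ay": 0, "az": 0, "jaw": 0.9}, {"x": -5.2, "y": 0, "z": 3.8, "ax": 0, "ay": 0, "az": 0, "jaw": 0.9}, {"x": -4.5, "y": 0, "z": 4, "ax": 0, "ay": 0, "az": 0, "jaw": 0.9}]}}

```text
clock: 15.25
ee_pos: [0.5634, 0.0129, 0.2497]
orientation: [180.0, 0.2, 169.6]
contact_force: [0.2, -3.4, 5.1]
finger_gap: 0.0236
```

```bash
python3 - <<'E'
from h import *
show()
im=read_camera('side');crop(im,300,90,420,220,5,'pics/s14.png')
E
```

```text
clk 15.25 tcp [0.5634 0.0129 0.2497] ori [1.7999e+02 1.7000e-01 1.6965e+02] grasp stn [-11.3 -50.   94.7] F [ 0.2 -3.4  5.1] gap 23.6 j [ -6.  28. -16.  45.  -0.   4.]
```

View pics/s14.png

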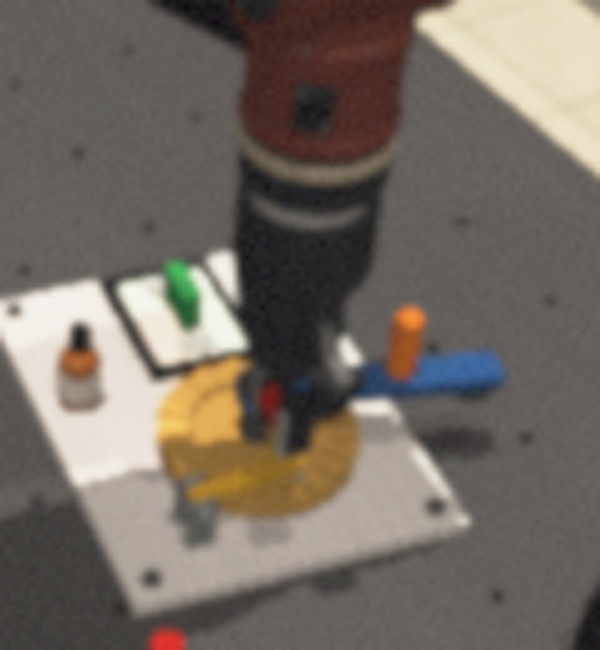

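Request:
{"api": "apply_moves", "payload": {"motion": [{"x": -1.5, "y": 0, "z": 2, "ax": 0, "ay": 0, "az": 0, "jaw": 0.9}, {"x": 0, "y": 0, "z": 0, "ax": 0, "ay": 0, "az": 0, "jaw": 0.9}, {"x": 0, "y": 0, "z": 0, "ax": 0, "ay": 0, "az": 0, "jaw": 0.6}, {"x": 0, "y": 0, "z": 0, "ax": 0, "ay": 0, "az": 0, "jaw": 0.58}, {"x": 0, "y": 0, "z": 0, "ax": 0, "ay": 0, "az": 0, "jaw": 0.58}, {"x": 0, "y": 0, "z": -8, "ax": 0, "ay": 0, "az": 0, "jaw": 0.58}, {"x": 0, "y": 0, "z": -18, "ax": 0, "ay": 0, "az": 0, "jaw": 0.58}, {"x": 0, "y": 0, "z": -25, "ax": 0, "ay": 0, "az": 0, "jaw": 0.58}]}}

```text
clock: 16.1
ee_pos: [0.563, 0.013, 0.2982]
orientation: [180.0, -0.1, 169.7]
contact_force: [-0.3, -0.3, 0.3]
finger_gap: 0.0357
```

```bash
python3 - <<'E'
from h import *
show();p,R,o=pose()
steps([W(0,130,150)+[0,0,.155]],R,p)
im=read_camera('side');crop(im,300,90,420,220,5,'pics/s15.png')
E
```

```text
clk 16.1 tcp [0.563  0.013  0.2982] ori [ 1.8000e+02 -1.3000e-01  1.6966e+02] grasp stn [-12.5 -50.  143.2] F [-0.3 -0.3  0.3] gap 35.7 j [ -6.  25. -13.  52.   0.   4.]
[-12.3, 180.0, -6.8] len 180.5
```

View pics/s15.png

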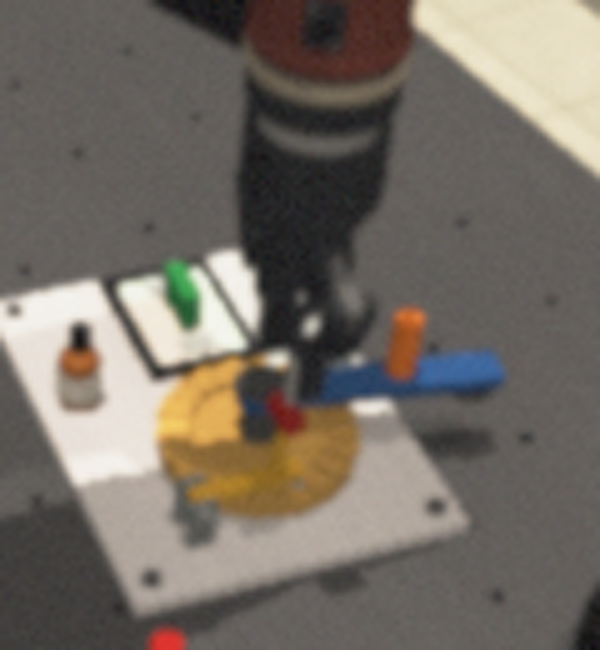

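```bash
python3 - <<'E'
from h import *
im=np.load('pics/s11.npy')
for b in blobs(masks(im)['green'],(320,130,360,165),3): print(b[:3])
for P in((0,130,35),(0,130,50),(-2,130,35),(0,132,35),(0,128,35),(2,130,35)): print(P,np.round(proj('side',W(*P)),2))
E
```

```text
(40, [335.98, 148.05], [334, 143, 5, 12])
(0, 130, 35) [336.3  149.18]
(0, 130, 50) [336.55 145.58]
(-2, 130, 35) [335.73 149.3 ]
(0, 132, 35) [336.08 148.81]
(0, 128, 35) [336.52 149.55]
(2, 130, 35) [336.87 149.06]
```

Request:
{"api": "apply_moves", "payload": {"motion": [{"x": -1, "y": 10, "z": -2, "ax": 0, "ay": 0, "az": 0, "jaw": 0.5}, {"x": -1, "y": 20, "z": -4, "ax": 0, "ay": 0, "az": 0, "jaw": 0.4}, {"x": -2, "y": 28, "z": 0, "ax": 0, "ay": 0, "az": 0, "jaw": 0.4}, {"x": -2, "y": 30, "z": 0, "ax": 0, "ay": 0, "az": 0, "jaw": 0.4}, {"x": -2, "y": 30, "z": 0, "ax": 0, "ay": 0, "az": 0, "jaw": 0.4}, {"x": -2, "y": 28, "z": 0, "ax": 0, "ay": 0, "az": 0, "jaw": 0.4}, {"x": -1.3, "y": 22, "z": 0, "ax": 0, "ay": 0, "az": 0, "jaw": 0.4}, {"x": -1, "y": 12, "z": 0, "ax": 0, "ay": 0, "az": 0, "jaw": 0.4}]}}

```text
clock: 16.95
ee_pos: [0.6078, 0.1901, 0.3033]
orientation: [180.0, -0.1, 169.8]
contact_force: [-0.2, -0.5, -0.7]
finger_gap: 0.0514
```

Request:
{"api": "apply_moves", "payload": {"motion": [{"x": 0, "y": 0, "z": 0, "ax": 0, "ay": 0, "az": 8, "jaw": 0.4}, {"x": 0, "y": 0, "z": 0, "ax": 0, "ay": 0, "az": 8.2, "jaw": 0.4}, {"x": 0, "y": 0, "z": 0, "ax": 0, "ay": 0, "az": 8.2, "jaw": 0.4}, {"x": 0, "y": 0, "z": 0, "ax": 0, "ay": 0, "az": 8.2, "jaw": 0.4}, {"x": 0, "y": 0, "z": 0, "ax": 0, "ay": 0, "az": 8.2, "jaw": 0.4}, {"x": 0, "y": 0, "z": 0, "ax": 0, "ay": 0, "az": 8.2, "jaw": 0.4}, {"x": 0, "y": 0, "z": 0, "ax": 0, "ay": 0, "az": 8.2, "jaw": 0.4}, {"x": 0, "y": 0, "z": 0, "ax": 0, "ay": 0, "az": 8.2, "jaw": 0.4}]}}

```text
clock: 17.75
ee_pos: [0.6078, 0.1876, 0.3037]
orientation: [-179.9, -0.0, 103.9]
contact_force: [-0.3, -1.1, 0.2]
finger_gap: 0.0512
```

Request:
{"api": "apply_moves", "payload": {"motion": [{"x": 0, "y": 0, "z": 0, "ax": 0, "ay": 0, "az": 8.2, "jaw": 0.4}, {"x": 0, "y": 0, "z": 0, "ax": 0, "ay": 0, "az": 8.2, "jaw": 0.4}, {"x": 0, "y": 0, "z": 0, "ax": 0, "ay": 0, "az": 8.2, "jaw": 0.4}, {"x": 0, "y": 0, "z": 5, "ax": 0, "ay": 0, "az": 0, "jaw": 0.4}, {"x": 0, "y": 0, "z": 15, "ax": 0, "ay": 0, "az": 0, "jaw": 0.4}, {"x": 0, "y": 0, "z": 15, "ax": 0, "ay": 0, "az": 0, "jaw": 0.4}, {"x": 0, "y": 0, "z": 10, "ax": 0, "ay": 0, "az": 0, "jaw": 0.4}, {"x": 0, "y": 0, "z": 5, "ax": 0, "ay": 0, "az": 0, "jaw": 0.4}]}}

```text
clock: 18.55
ee_pos: [0.6075, 0.1876, 0.2527]
orientation: [-179.9, 0.0, 79.8]
contact_force: [0.1, 0.8, -1.1]
finger_gap: 0.0514
```

```bash
python3 - <<'E'
from h import *
show();p,R,o=pose()
steps([W(0,130.5,41)+[0,0,.155]],R,p)
im=read_camera('side');crop(im,300,90,420,220,5,'pics/s16.png');np.save('pics/s16.npy',im)
E
```

```text
clk 18.55 tcp [0.6075 0.1876 0.2527] ori [-1.799e+02  4.000e-02  7.979e+01] grasp stn [ -0.2 129.7  97.7] F [ 0.1  0.8 -1.1] gap 51.4 j [ 11.  35.  -3.  52.  -0. 111.]
[0.8, -0.0, 56.7] len 56.7
```

View pics/s16.png

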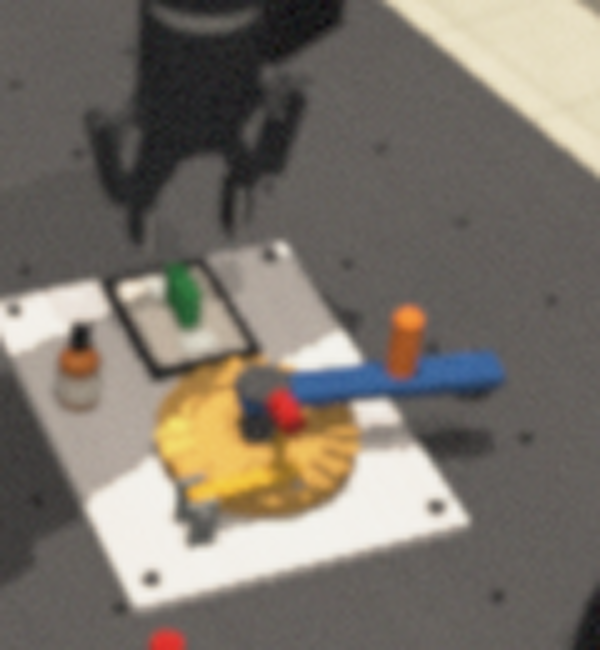

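Request:
{"api": "apply_moves", "payload": {"motion": [{"x": 0.8, "y": 0, "z": 12, "ax": 0, "ay": 0, "az": 0, "jaw": 0.4}, {"x": 0, "y": 0, "z": 16, "ax": 0, "ay": 0, "az": 0, "jaw": 0.4}, {"x": 0, "y": 0, "z": 14, "ax": 0, "ay": 0, "az": 0, "jaw": 0.4}, {"x": 0, "y": 0, "z": 9, "ax": 0, "ay": 0, "az": 0, "jaw": 0.4}, {"x": 0, "y": 0, "z": 4, "ax": 0, "ay": 0, "az": 0, "jaw": 0.5}, {"x": 0, "y": 0, "z": 1, "ax": 0, "ay": 0, "az": 0, "jaw": 0.6}, {"x": 0, "y": 0, "z": 0, "ax": 0, "ay": 0, "az": 0, "jaw": 0.6}, {"x": 0, "y": 0, "z": 0, "ax": 0, "ay": 0, "az": 0, "jaw": 0.6}], "force": 40}}

```text
clock: 19.4
ee_pos: [0.6084, 0.1886, 0.1987]
orientation: [179.9, -0.0, 79.7]
contact_force: [0.0, 0.5, -0.0]
finger_gap: 0.0341
```

```bash
python3 - <<'E'
from h import *
show()
im=read_camera('side');crop(im,300,100,400,190,6,'pics/s17.png')
E
```

```text
clk 19.4 tcp [0.6084 0.1886 0.1987] ori [ 1.7995e+02 -2.0000e-02  7.9660e+01] grasp stn [  1.  130.9  43.7] F [ 0.   0.5 -0. ] gap 34.1 j [ 11.  38.  -6.  45.  -0. 111.]
```

View pics/s17.png

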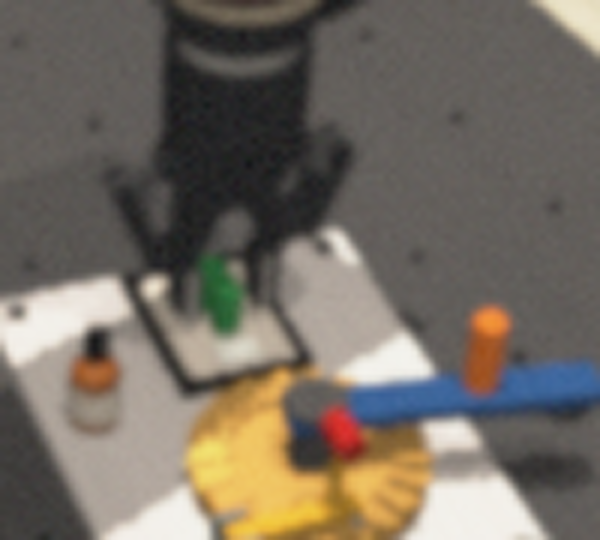

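Request:
{"api": "apply_moves", "payload": {"motion": [{"x": 0, "y": 0, "z": 2, "ax": 0, "ay": 0, "az": 0, "jaw": 0.7}, {"x": 0, "y": 0, "z": 0, "ax": 0, "ay": 0, "az": 0, "jaw": 0.8}, {"x": 0, "y": 0, "z": 0, "ax": 0, "ay": 0, "az": 0, "jaw": 1.0}, {"x": 0, "y": 0, "z": 0, "ax": 0, "ay": 0, "az": 0, "jaw": 1.0}, {"x": 0, "y": 0, "z": 0, "ax": 0, "ay": 0, "az": 0, "jaw": 1.0}, {"x": 0, "y": 0, "z": -2, "ax": 0, "ay": 0, "az": 0, "jaw": 1.0}, {"x": 0, "y": 0, "z": -3, "ax": 0, "ay": 0, "az": 0, "jaw": 1.0}, {"x": 0, "y": 0, "z": -4, "ax": 0, "ay": 0, "az": 0, "jaw": 1.0}], "force": 45}}

```text
clock: 20.25
ee_pos: [0.608, 0.1885, 0.205]
orientation: [-180.0, 0.0, 79.7]
contact_force: [0.5, -0.1, -2.0]
finger_gap: 0.0129
```

```bash
python3 - <<'E'
from h import *
show()
im=read_camera('side');crop(im,300,100,400,190,6,'pics/s18.png')
E
```

```text
clk 20.25 tcp [0.608  0.1885 0.205 ] ori [-1.7996e+02  2.0000e-02  7.9650e+01] grasp stn [  0.3 130.6  50. ] F [ 0.5 -0.1 -2. ] gap 12.9 j [ 11.  38.  -6.  46.  -0. 111.]
```

View pics/s18.png

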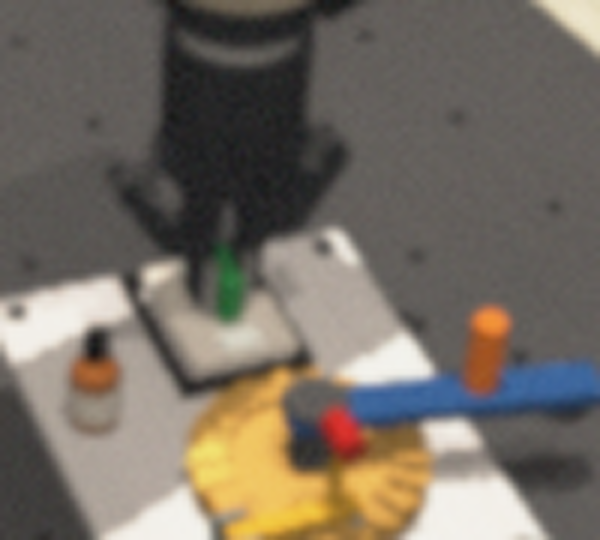

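Request:
{"api": "apply_moves", "payload": {"motion": [{"x": 0, "y": 0, "z": -6, "ax": 0, "ay": 0, "az": 0, "jaw": 1.0}, {"x": 0, "y": 0, "z": -10, "ax": 0, "ay": 0, "az": 0, "jaw": 1.0}, {"x": 0, "y": 0, "z": -15, "ax": 0, "ay": 0, "az": 0, "jaw": 1.0}, {"x": 0, "y": 0, "z": -20, "ax": 0, "ay": 0, "az": 0, "jaw": 1.0}, {"x": 0, "y": 0, "z": -20, "ax": 0, "ay": 0, "az": 0, "jaw": 1.0}, {"x": 0, "y": 0, "z": -18, "ax": 0, "ay": 0, "az": 0, "jaw": 1.0}, {"x": 0, "y": 0, "z": -14, "ax": 0, "ay": 0, "az": 0, "jaw": 1.0}, {"x": 0, "y": 0, "z": -8, "ax": 0, "ay": 0, "az": 0, "jaw": 1.0}]}}

```text
clock: 21.1
ee_pos: [0.6085, 0.1886, 0.3183]
orientation: [179.9, -0.0, 79.7]
contact_force: [0.1, -0.6, -2.9]
finger_gap: 0.0133
```

```bash
python3 - <<'E'
from h import *
show();p,R,o=pose()
steps([[.521,-.252,p[2]]],down(94.5),p)
im=read_camera('side');crop(im,260,60,420,200,5,'pics/s19.png');np.save('pics/s19.npy',im)
E
```

```text
clk 21.1 tcp [0.6085 0.1886 0.3183] ori [ 1.7987e+02 -5.0000e-02  7.9660e+01] grasp stn [  1.2 131.  163.3] F [ 0.1 -0.6 -2.9] gap 13.3 j [ 11.  32.   2.  60.  -0. 111.]
[-432.4, -121.8, -0.0] len 449.2
```

View pics/s19.png

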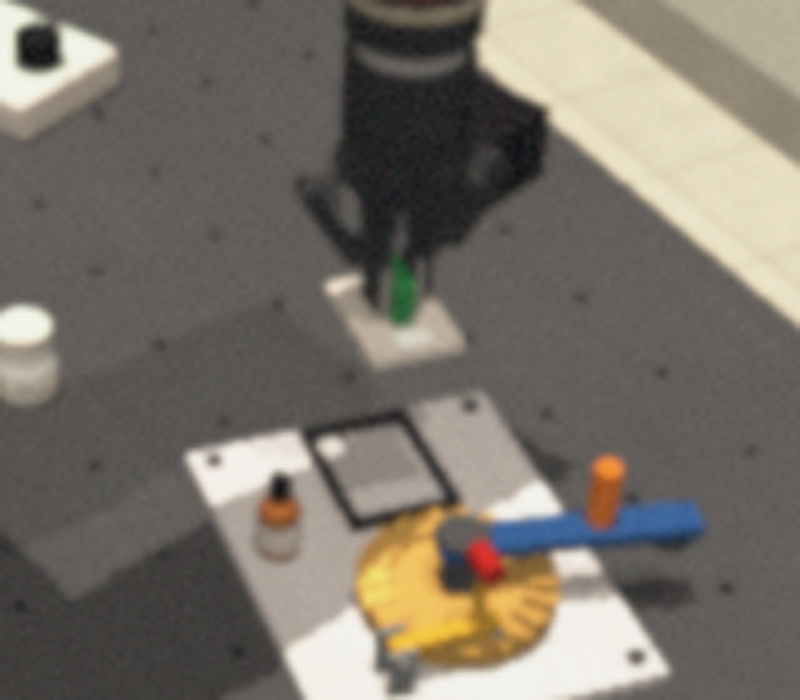

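Request:
{"api": "apply_moves", "payload": {"motion": [{"x": 0, "y": 0, "z": 0, "ax": 0, "ay": 0, "az": -7.4, "jaw": 1.0}, {"x": 0, "y": 0, "z": 0, "ax": 0, "ay": 0, "az": -7.4, "jaw": 1.0}, {"x": -12, "y": -3.4, "z": 0, "ax": 0, "ay": 0, "az": 0, "jaw": 1.0}, {"x": -24, "y": -6.8, "z": 0, "ax": 0, "ay": 0, "az": 0, "jaw": 1.0}, {"x": -32, "y": -9, "z": 0, "ax": 0, "ay": 0, "az": 0, "jaw": 1.0}, {"x": -36, "y": -10.1, "z": 0, "ax": 0, "ay": 0, "az": 0, "jaw": 1.0}, {"x": -36, "y": -10.1, "z": 0, "ax": 0, "ay": 0, "az": 0, "jaw": 1.0}, {"x": -36, "y": -10.1, "z": 0, "ax": 0, "ay": 0, "az": 0, "jaw": 1.0}]}}

```text
clock: 21.95
ee_pos: [0.5715, 0.0072, 0.3159]
orientation: [-180.0, 0.0, 94.2]
contact_force: [1.0, 0.8, -2.0]
finger_gap: 0.0131
```

Request:
{"api": "apply_moves", "payload": {"motion": [{"x": -36, "y": -10.1, "z": 0, "ax": 0, "ay": 0, "az": 0, "jaw": 1.0}, {"x": -36, "y": -10.1, "z": 0, "ax": 0, "ay": 0, "az": 0, "jaw": 1.0}, {"x": -36, "y": -10.1, "z": 0, "ax": 0, "ay": 0, "az": 0, "jaw": 1.0}, {"x": -36, "y": -10.1, "z": 0, "ax": 0, "ay": 0, "az": 0, "jaw": 1.0}, {"x": -36, "y": -10.1, "z": 0, "ax": 0, "ay": 0, "az": 0, "jaw": 1.0}, {"x": -32, "y": -9, "z": 0, "ax": 0, "ay": 0, "az": 0, "jaw": 1.0}, {"x": -24, "y": -6.8, "z": 0, "ax": 0, "ay": 0, "az": 0, "jaw": 1.0}, {"x": -14, "y": -3.9, "z": 0, "ax": 0, "ay": 0, "az": 0, "jaw": 1.0}]}}

```text
clock: 22.75
ee_pos: [0.5207, -0.2478, 0.3159]
orientation: [-180.0, 0.0, 94.1]
contact_force: [0.9, -0.0, -1.7]
finger_gap: 0.0134
```

```bash
python3 - <<'E'
from h import *
show();p,R,o=pose()
g=p+R.apply([0,0,.155])
steps([[.521,-.252,.0337+.155+.02]],R,p)
im=read_camera('side');crop(im,300,130,460,300,4,'pics/s20.png')
t=read_camera('top');crop(t,330,90,450,190,5,'pics/t20.png')
E
```

```text
clk 22.75 tcp [ 0.5207 -0.2478  0.3159] ori [-1.7997e+02  1.0000e-02  9.4130e+01] grasp stn [  -6.8 -314.2  160.9] F [ 0.9 -0.  -1.7] gap 13.4 j [-33.  26.  -9.  55.  -0.  53.]
[-4.2, 0.0, 107.2] len 107.3
```

View pics/s20.png

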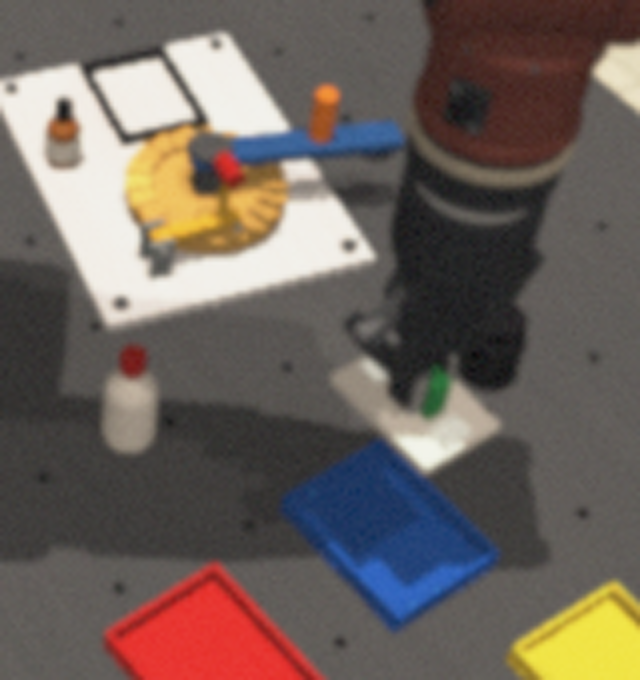

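View pics/t20.png

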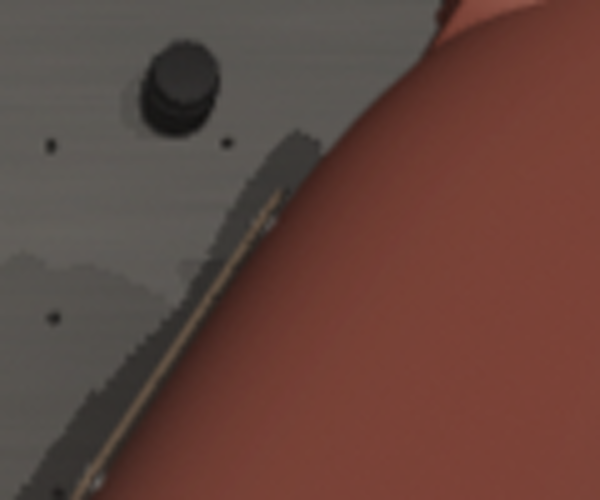

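Request:
{"api": "apply_moves", "payload": {"motion": [{"x": -4.2, "y": 0, "z": 6, "ax": 0, "ay": 0, "az": 0, "jaw": 1.0}, {"x": 0, "y": 0, "z": 14, "ax": 0, "ay": 0, "az": 0, "jaw": 1.0}, {"x": 0, "y": 0, "z": 18, "ax": 0, "ay": 0, "az": 0, "jaw": 1.0}, {"x": 0, "y": 0, "z": 20, "ax": 0, "ay": 0, "az": 0, "jaw": 1.0}, {"x": 0, "y": 0, "z": 20, "ax": 0, "ay": 0, "az": 0, "jaw": 1.0}, {"x": 0, "y": 0, "z": 14, "ax": 0, "ay": 0, "az": 0, "jaw": 1.0}, {"x": 0, "y": 0, "z": 9, "ax": 0, "ay": 0, "az": 0, "jaw": 1.0}, {"x": 0, "y": 0, "z": 4, "ax": 0, "ay": 0, "az": 0, "jaw": 1.0}]}}

```text
clock: 23.65
ee_pos: [0.5221, -0.2487, 0.2101]
orientation: [-179.9, -0.1, 94.5]
contact_force: [-0.8, 0.5, -3.1]
finger_gap: 0.0133
```

```bash
python3 - <<'E'
from h import *
show()
im=read_camera('side');crop(im,350,210,450,310,7,'pics/s21.png')
E
```

```text
clk 23.65 tcp [ 0.5221 -0.2487  0.2101] ori [-1.7994e+02 -6.0000e-02  9.4490e+01] grasp stn [  -5.3 -314.7   55.1] F [-0.8  0.5 -3.1] gap 13.3 j [-33.  32. -16.  42.   0.  53.]
```

View pics/s21.png

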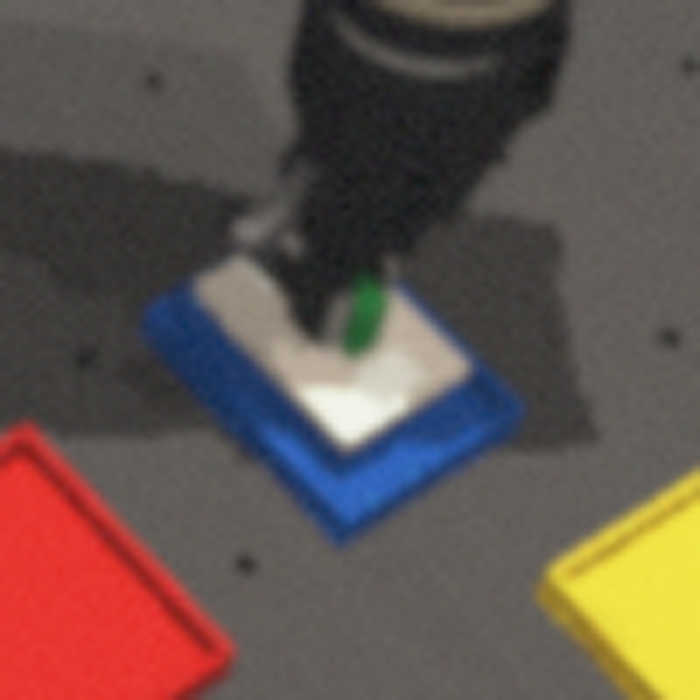

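```bash
python3 - <<'E'
from h import *
f=lambda x,y:((x+.5)/7-.5+350,(y+.5)/7-.5+210)
C=[onplane('side',*f(*q),.0334) for q in((347,450),(472,367))]
T=[onplane('side',*f(*q),.018) for q in((340,535),(523,408),(143,318))]
print(np.round(C,4),np.round(T,4))
# carrier expected corners
p,R,o=pose();r=np.radians(4.5);Q=np.array([[np.cos(r),-np.sin(r)],[np.sin(r),np.cos(r)]])
for c in((-30,-42),(30,-42)): print('carrier corner by TCP',p[:2]+Q@np.array(c)/1e3)
for c in((-44,-56),(44,-56),(-44,56)): print('tray corner by top cam',np.array([.521,-.2505])+Q@np.array(c)/1e3)
E
```

```text
[[ 0.4934 -0.2946  0.0334]
 [ 0.555  -0.2885  0.0334]] [[ 0.478  -0.3147  0.018 ]
 [ 0.5694 -0.3049  0.018 ]
 [ 0.4706 -0.2043  0.018 ]]
carrier corner by TCP [ 0.49554165 -0.29315849]
carrier corner by TCP [ 0.55535669 -0.28845094]
tray corner by top cam [ 0.48152935 -0.30977957]
tray corner by top cam [ 0.56925807 -0.30287517]
tray corner by top cam [ 0.47274193 -0.19812483]
```

Request:
{"api": "apply_moves", "payload": {"motion": [{"x": -2, "y": -0.5, "z": 0, "ax": 0, "ay": 0, "az": 0, "jaw": 1.0}, {"x": -1, "y": -0.5, "z": 2, "ax": 0, "ay": 0, "az": 0, "jaw": 1.0}, {"x": 0, "y": 0, "z": 4, "ax": 0, "ay": 0, "az": 0, "jaw": 1.0}, {"x": 0, "y": 0, "z": 4, "ax": 0, "ay": 0, "az": 0, "jaw": 1.0}, {"x": 0, "y": 0, "z": 4, "ax": 0, "ay": 0, "az": 0, "jaw": 1.0}, {"x": 0, "y": 0, "z": 3, "ax": 0, "ay": 0, "az": 0, "jaw": 1.0}, {"x": 0, "y": 0, "z": 1, "ax": 0, "ay": 0, "az": 0, "jaw": 1.0}, {"x": 0, "y": 0, "z": 0, "ax": 0, "ay": 0, "az": 0, "jaw": 1.0}]}}

```text
clock: 24.5
ee_pos: [0.5214, -0.2527, 0.1929]
orientation: [-180.0, -0.0, 94.5]
contact_force: [-0.2, -0.2, -1.9]
finger_gap: 0.0132
```

```bash
python3 - <<'E'
from h import *
show()
im=read_camera('side');crop(im,350,210,450,310,7,'pics/s22.png')
E
```

```text
clk 24.5 tcp [ 0.5214 -0.2527  0.1929] ori [-1.7998e+02 -1.0000e-02  9.4460e+01] grasp stn [  -5.2 -318.8   37.9] F [-0.2 -0.2 -1.9] gap 13.2 j [-33.  34. -17.  40.  -0.  52.]
```

View pics/s22.png

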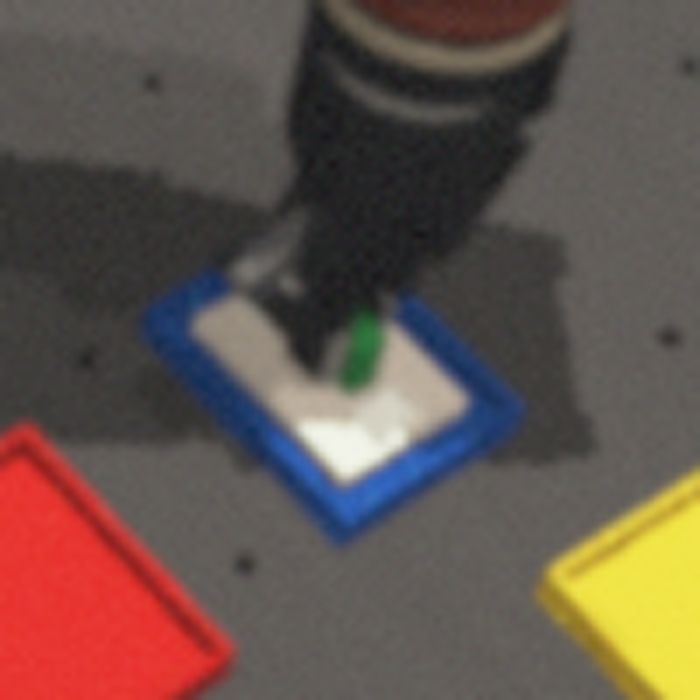

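Request:
{"api": "apply_moves", "payload": {"motion": [{"x": 0, "y": 0, "z": 1, "ax": 0, "ay": 0, "az": 0, "jaw": 1.0}, {"x": 0, "y": 0, "z": 1, "ax": 0, "ay": 0, "az": 0, "jaw": 1.0}, {"x": 0, "y": 0, "z": 0.8, "ax": 0, "ay": 0, "az": 0, "jaw": 1.0}, {"x": 0, "y": 0, "z": 0.5, "ax": 0, "ay": 0, "az": 0, "jaw": 1.0}, {"x": 0, "y": 0, "z": 0.5, "ax": 0, "ay": 0, "az": 0, "jaw": 1.0}, {"x": 0, "y": 0, "z": 0, "ax": 0, "ay": 0, "az": 0, "jaw": 1.0}, {"x": 0, "y": 0, "z": 0, "ax": 0, "ay": 0, "az": 0, "jaw": 1.0}, {"x": 0, "y": 0, "z": 0, "ax": 0, "ay": 0, "az": 0, "jaw": 1.0}]}}

```text
clock: 25.35
ee_pos: [0.5215, -0.2528, 0.1894]
orientation: [180.0, 0.0, 94.5]
contact_force: [-0.6, 0.5, -2.2]
finger_gap: 0.0128
```

```bash
python3 - <<'E'
from h import *
show()
E
```

```text
clk 25.35 tcp [ 0.5215 -0.2528  0.1894] ori [1.800e+02 1.000e-02 9.446e+01] grasp stn [  -5.  -318.9   34.4] F [-0.6  0.5 -2.2] gap 12.8 j [-33.  34. -17.  39.  -0.  52.]
```

Still carrying the weight (about −2 N), so it isn't in contact yet. I'll continue in 0.5 mm rows.

Request:
{"api": "apply_moves", "payload": {"motion": [{"x": 0, "y": 0, "z": 0.5, "ax": 0, "ay": 0, "az": 0, "jaw": 1.0}, {"x": 0, "y": 0, "z": 0, "ax": 0, "ay": 0, "az": 0, "jaw": 1.0}, {"x": 0, "y": 0, "z": 0.5, "ax": 0, "ay": 0, "az": 0, "jaw": 1.0}, {"x": 0, "y": 0, "z": 0, "ax": 0, "ay": 0, "az": 0, "jaw": 1.0}, {"x": 0, "y": 0, "z": 0.5, "ax": 0, "ay": 0, "az": 0, "jaw": 1.0}, {"x": 0, "y": 0, "z": 0, "ax": 0, "ay": 0, "az": 0, "jaw": 1.0}, {"x": 0, "y": 0, "z": 0, "ax": 0, "ay": 0, "az": 0, "jaw": 1.0}, {"x": 0, "y": 0, "z": 0, "ax": 0, "ay": 0, "az": 0, "jaw": 1.0}]}}

```text
clock: 26.15
ee_pos: [0.5215, -0.2527, 0.1882]
orientation: [180.0, 0.0, 94.5]
contact_force: [-2.3, 1.8, 4.8]
finger_gap: 0.0136
```

```bash
python3 - <<'E'
from h import *
show()
E
```

```text
clk 26.15 tcp [ 0.5215 -0.2527  0.1882] ori [1.7999e+02 1.0000e-02 9.4460e+01] grasp stn [  -5.  -318.9   33.2] F [-2.3  1.8  4.8] gap 13.6 j [-33.  34. -17.  39.  -0.  52.]
```

Request:
{"api": "apply_moves", "payload": {"motion": [{"x": 0, "y": 0, "z": 0, "ax": 0, "ay": 0, "az": 0, "jaw": 0.75}, {"x": 0, "y": 0, "z": 0, "ax": 0, "ay": 0, "az": 0, "jaw": 0.65}, {"x": 0, "y": 0, "z": 0, "ax": 0, "ay": 0, "az": 0, "jaw": 0.6}, {"x": 0, "y": 0, "z": 0, "ax": 0, "ay": 0, "az": 0, "jaw": 0.6}, {"x": 0, "y": 0, "z": -4, "ax": 0, "ay": 0, "az": 0, "jaw": 0.6}, {"x": 0, "y": 0, "z": -12, "ax": 0, "ay": 0, "az": 0, "jaw": 0.6}, {"x": 0, "y": 0, "z": -25, "ax": 0, "ay": 0, "az": 0, "jaw": 0.6}, {"x": 0, "y": 0, "z": -35, "ax": 0, "ay": 0, "az": 0, "jaw": 0.6}]}}

```text
clock: 26.95
ee_pos: [0.5209, -0.2524, 0.2643]
orientation: [-179.9, -0.1, 94.5]
contact_force: [1.2, 0.0, -0.4]
finger_gap: 0.0342
```

Request:
{"api": "apply_moves", "payload": {"motion": [{"x": 0, "y": 0, "z": -40, "ax": 0, "ay": 0, "az": 0, "jaw": 0.6}, {"x": 0, "y": -10, "z": -40, "ax": 0, "ay": 0, "az": 0, "jaw": 0.6}, {"x": 0, "y": -30, "z": -30, "ax": 0, "ay": 0, "az": 0, "jaw": 0.6}, {"x": -20, "y": -35, "z": 0, "ax": 0, "ay": 0, "az": 0, "jaw": 0.6}, {"x": -20, "y": -35, "z": 0, "ax": 0, "ay": 0, "az": 0, "jaw": 0.6}, {"x": -20, "y": -30, "z": 0, "ax": 0, "ay": 0, "az": 0, "jaw": 0.6}, {"x": -20, "y": -20, "z": 0, "ax": 0, "ay": 0, "az": 0, "jaw": 0.6}, {"x": -10, "y": -10, "z": 0, "ax": 0, "ay": 0, "az": 0, "jaw": 0.6}]}}

```text
clock: 27.75
ee_pos: [0.3575, -0.3569, 0.375]
orientation: [180.0, 0.1, 94.3]
contact_force: [0.8, 1.1, -0.4]
finger_gap: 0.0344
```

```bash
python3 - <<'E'
from h import *
show()
im=read_camera('side');cv2.imwrite('pics/s23.png',im[:,:,::-1]);crop(im,300,120,440,300,4,'pics/s23c.png');np.save('pics/s23.npy',im)
t=read_camera('top');cv2.imwrite('pics/t23.png',t[:,:,::-1]);crop(t,200,85,430,200,3,'pics/t23c.png');np.save('pics/t23.npy',t)
E
```

```text
clk 27.75 tcp [ 0.3575 -0.3569  0.375 ] ori [1.7997e+02 8.0000e-02 9.4350e+01] grasp stn [-147.4 -451.2  220. ] F [ 0.8  1.1 -0.4] gap 34.4 j [-53.  16. -15.  59.  -0.  32.]
```

View pics/s23c.png

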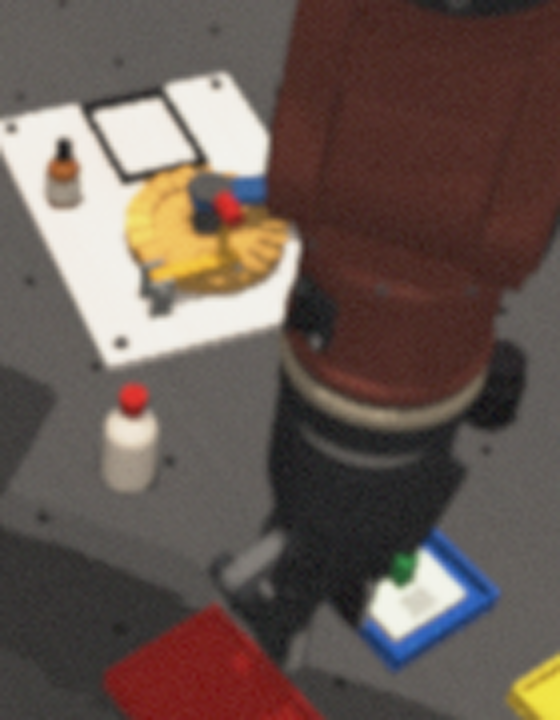

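View pics/t23c.png

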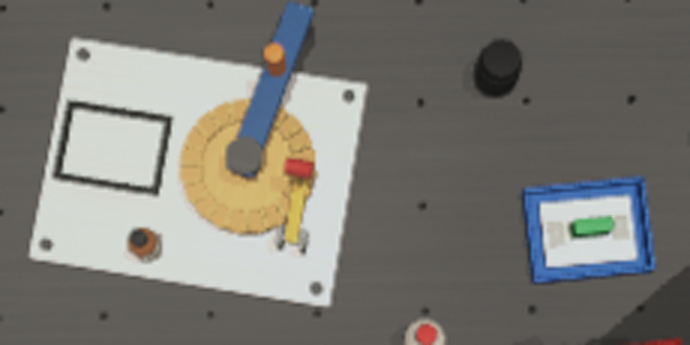

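```bash
python3 - <<'E'
from h import *
t=np.load('pics/t23.npy');s=np.load('pics/s23.npy');t0=np.load('pics/top0.npy')
bt=max(blobs(masks(t)['red'],(280,120,320,155)))[1];bs=[b for b in blobs((masks(s)['red']),(345,160,370,185))]
print('pin top',bt,[b[:3] for b in bs])
for th in(0,.05,.1,.15):
    an=np.arctan2(50,55)+th;P=W(-62+74.3*np.cos(an),-51,41+74.3*np.sin(an));print(th,np.round(proj('top',P),1),np.round(proj('side',P),1))
m=masks(t)['blue'];B=max(blobs(m,(270,80,320,150)),key=lambda b:b[0]);print(B[:3])
pts=np.array([onplane('top',u,v,.068)[:2] for u,v in B[3]]);L=np.array([S([*q,.068])[:2] for q in pts])
vx,vy,x0,y0=cv2.fitLine(L.astype(np.float32),cv2.DIST_L2,0,.01,.01).ravel();print('arm angle (line)',np.arctan2(abs(vx),vy*np.sign(vx)),'centroid angle',np.arctan2(*L.mean(0)),L.mean(0))
for n,u,v,z in(('lens',0,0,0),):pass
d=cv2.absdiff(t,t0).max(2)
for nm,(x0,y0,x1,y1) in dict(dropper=(238,158,258,174),lens=(355,95,378,120),jar=(148,180,176,203),flask=(333,188,350,207)).items(): print(nm,'mean absdiff',d[y0:y1,x0:x1].mean().round(1),'max',d[y0:y1,x0:x1].max())
E
```

```text
pin top [299.49, 140.56] [(37, [356.38, 171.7], [354, 168, 6, 8])]
0 [300. 140.] [357.8 173. ]
0.05 [299.8 140.7] [357.1 172.5]
0.1 [299.5 141.4] [356.3 172. ]
0.15 [299.3 142.3] [355.5 171.6]
(293, [292.43, 107.7], [282, 86, 22, 46])
arm angle (line) 1.7395552 centroid angle 1.7353936772592695 [ 82.98950246 -13.78456276]
dropper mean absdiff 0.8 max 3
lens mean absdiff 0.9 max 3
jar mean absdiff 0.6 max 2
flask mean absdiff 0.6 max 2
```

View pics/t23.png

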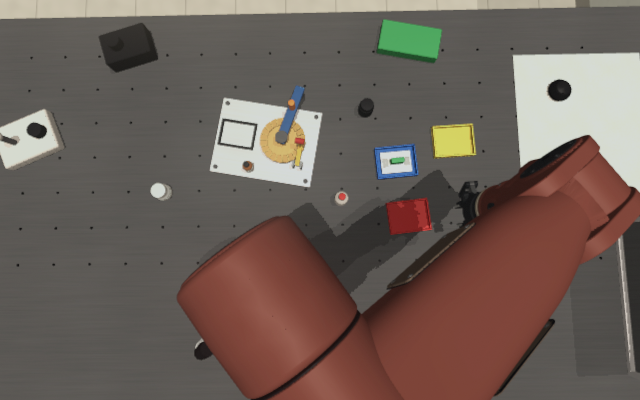

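```bash
python3 -c "
from workcell import hand_in,status
print(status.get_obs()['clock'],hand_in())"
```

```text
the job is handed in; nothing more can be done
27.85 None
```

The job is done and handed in at 27.85 s of the 72 s limit, with every step carried out in the order asked.

**What I did**
- **Pawl up:** I gripped the red pin across its ends and carried it along its arc to the stop, where it stayed.
- **Clamp arm:** I swung the blue arm by its handle until it met its stop. The tool read about 19 N there and stopped following the command.
- **Pawl down:** I carried the pawl back down onto the wheel.
- **Carrier:** I lifted it out of the nest, lowered it into the blue tray in 0.5 mm steps until the force showed it was resting, then released it and moved the robot clear.

**Last checks**
- **Arm angle:** the top view gives about 1.74 rad, which matches the 1.75 stop within measuring error. The tool position gave 1.73 while the arm was pressed on the stop, a difference of a millimetre or two at the handle.
- **Pawl:** the pin pixels in both views match a pawl resting on the teeth, at about 0.05 to 0.1 rad. I did not test the hold by pushing on the arm.
- **Carrier:** it appears flat and inside all four tray walls. The two cameras disagreed by about 2 to 4 mm on the tray's position, so I aimed between them; the margin is 10 mm on each side.
- **Bottles, can and jar:** the dropper bottle, lens can, jar and white bottle look the same in the top view as before the job.
- **Refused calls:** the first two move calls were refused because their rows left out some fields. Nothing moved, and I sent them again complete.

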